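Run the parting stylus along a chocolate mould's seam

ROBOT

A 6-joint arm with a two-finger parallel gripper is mounted at the origin on the work surface. World frame = base frame: x ahead of the robot, y to its left, z up, the work surface at z = 0. Lengths are in m, angles in degrees, forces in N, time in s.
With the tool pointing down it reaches from about 0.35 to 0.875 m from the base axis. Payload 15.5 kg.
Tool frame: the origin (TCP) lies midway between the tips of the shut fingers; the grasp point (between the pads) lies 19 mm behind it; y points along the fingers, x is the direction in which the jaws open and shut, and the axes are right-handed (so a half turn about y gives the same grasp; the last joint's range is limited). The gripper opens to 85 mm and grips with 20 to 120 N. Pads are 22 mm wide; open, the fingers measure 114 mm over their backs; the gripper's body (76 mm by 85 mm) begins 54 mm behind the grasp point. The pads swing forward as they close: fully open they stand 13 mm farther back than shut.
Start: joints at [-5.472, 28.281, 77.091, -0, 74.628, -5.472], TCP at [0.625, 0, 0.231] pointing down, gripper open.
Joint ranges: [-166.48, 166.48], [-47.26, 123.95], [12.59, 153.08], [-70.14, 250.14], [6.76, 159.57], [-176.63, 176.63]. Speed limits (degrees/s): [108.29, 108.29, 147.25, 172.46, 172.46, 172.46].

INTERFACE

Orientations are given as [roll, pitch, yaw] about the fixed x, y, z axes, in that order (R = Rz(yaw) Ry(pitch) Rx(roll)).
In Python, from plant import get_obs, cams, sign_off gives the robot as it stands.
- The arm moves only by the tool apply_moves, never from a script. Its argument "series" is a list of rows, each an object with "xyz": the shift along the tool's x, y, z in cm, a list of three; "turn": the turn, a rotation vector about the tool's x, y, z in degrees, a list of three; "grip": the opening in per cent of the stroke, from 0 (shut) to 100 (fully open). A call has 1 to 5 rows; each row is the pose to reach, as a shift and turn from the pose commanded when the call began, along the tool's axes at that moment; what a row does not reach only later rows make up. A row lasts 1/12 s, in which the tool goes at most 41.7 mm and 7.16 degrees, less where a joint would pass 70% of its speed; a pose out of reach is approached as far as the arm can. A call with a gripper value outside its range is refused whole. The fingers move at their own pace and stop on an object; the grip force is fixed at half the most. Time passes only in rows, so rows that repeat a pose let the fingers close. It gives the time, the measured TCP pose, the force and the opening at its end, in the units of the state.
- get_obs(): the state, without advancing time (a new reading comes with each control period).
- cams.camera(name): name is "scene" or "side" or "wrist"; returns (picture, depth): 480x640x3 uint8, blue, green, red; 480x640 float32, m along the optical axis (not along the pixel's ray), 0 where there is no reading.
- cams.camera_model(name): a dict with "K" (3x3 intrinsics, pixels), "dist" ([k1, k2, p1, p2, k3] as OpenCV has them; the pictures are not rectified), "R" (3x3) and "t" (3): a world point X has camera coordinates R X + t. Camera axes: x right, y down, z forward; pixel columns grow to the right and rows downward; lengths in m; the calibration is good to about 2 mm. A picture is of the moment at which its call begins: read the wrist's pose just before it. camera_model takes no time and is no camera call; for the wrist camera it gives the pose at the moment of the call.
- sign_off(): hands the job in, once; it reports no verdict.
The state is a dict: "clock": time; "q": joint angles; "joint_vel": joint speeds; "joint_torque": joint torques, N m; "tcp_pos": TCP position; "eef_rot": TCP orientation; "force": force on the tool from outside, world axes, zero at the start; "torque": the same for the moment, N m; "grip_width": finger opening in m.
Only numpy, scipy, OpenCV 4.12 (cv2) and the standard library are available. Lean on these libraries where they do the work, as an engineer would, in place of code of your own. Each camera call takes 0.05 s, during which the arm holds its last target. There are 200 camera calls.

TASK

Part the chocolate mould: swing its hasp right off the seam, until it lies alongside the mould's edge, then lay the stylus in the sloping stand, tip down, let go of it and take it again by its butt end. Holding it upright, slowly (about 5 cm a second at most) draw its tip along the floor of the groove, bearing gently, from the end with the bow handle to the plain end. Then lay it back in the stand, tip down, leave the hasp off, and disturb nothing else on the bench.

Things in the scene. Friction and masses are not known exactly. Their poses are not given: they have to be found in the camera images.
- mould: closed two-part aluminium mould fixed to the bench, 190 (x) x 120 (y) x 45 (z) mm, origin under its centre, z up. A bow handle sticks out 32 mm at its -x end; the +x end is plain. The parting seam, an open groove, runs over the top from end to end: straight at y = -15 to x = -30, slanting to (30, 15), then straight at y = 15
- seam_0 (a point): seam point 0 of 0..6, on the groove's centre line, at its floor (z = 33 mm in the mould's frame; groove 12 mm wide and 12 mm deep, the mould's top is at 45 mm), at (-80, -15) mm of the mould (at the end by the bow handle); axes as the mould
- seam_1 (a point): seam point 1 of 0..6, on the groove's centre line, at its floor (z = 33 mm in the mould's frame; groove 12 mm wide and 12 mm deep, the mould's top is at 45 mm), at (-55, -15) mm of the mould (half way along the first straight run); axes as the mould
- seam_2 (a point): seam point 2 of 0..6, on the groove's centre line, at its floor (z = 33 mm in the mould's frame; groove 12 mm wide and 12 mm deep, the mould's top is at 45 mm), at (-30, -15) mm of the mould (at the first bend); axes as the mould
- seam_3 (a point): seam point 3 of 0..6, on the groove's centre line, at its floor (z = 33 mm in the mould's frame; groove 12 mm wide and 12 mm deep, the mould's top is at 45 mm), at (0, 0) mm of the mould (half way along the slanting run); axes as the mould
- seam_4 (a point): seam point 4 of 0..6, on the groove's centre line, at its floor (z = 33 mm in the mould's frame; groove 12 mm wide and 12 mm deep, the mould's top is at 45 mm), at (30, 15) mm of the mould (at the second bend); axes as the mould
- seam_5 (a point): seam point 5 of 0..6, on the groove's centre line, at its floor (z = 33 mm in the mould's frame; groove 12 mm wide and 12 mm deep, the mould's top is at 45 mm), at (55, 15) mm of the mould (along the last straight run); axes as the mould
- seam_6 (a point): seam point 6 of 0..6, on the groove's centre line, at its floor (z = 33 mm in the mould's frame; groove 12 mm wide and 12 mm deep, the mould's top is at 45 mm), at (80, 15) mm of the mould (at the plain end); axes as the mould
- hasp (a joint): angle of the flat steel swing hasp on the mould's top: 0 = across the seam, hooked on its stud; grows as it turns clockwise from above about the upright pivot; 1.57 = alongside the mould's edge, its free end towards the bow handle; stop at 1.7. It stays where it is left
- hasp_knob (a point): the hasp's upright round knob, 16 mm thick, from 52 to 84 mm over the bench, 55 mm from the pivot; this point is on its axis, 69 mm over the bench
- hasp_pivot (a point): the hasp's upright pivot axis, at (0, 40) mm of the mould, 50 mm over the bench
- stylus: parting stylus, 185 mm long, 110 g: black square handle 22 x 22 x 110 mm, then a steel shank 10 mm thick, then a round sprung tip 5 mm thick. Origin on its axis in the handle's middle, x along it towards the tip; handle from x = -55 (butt end) to +55 mm, shank to 111 mm, tip at 130 mm. At first it lies on the bench (axis 11 mm up)
- stylus_tip (a point): the end of the sprung tip; it gives way up to 6 mm into the shank (1.5 N to start, 4.5 N fully in)
- plunger: the sprung tip itself, a 5 mm steel pin; origin at its end, axes as the stylus
- cradle: steel trough of the sloping stand, tilted 45 degrees. Origin where the handle's middle rests (125 mm over the bench), x down the slope (to the stylus's tip), z square out of the open side. It holds the handle from x = -5 to 56 mm: floor at z = -11, walls 30 mm apart inside, up to z = 3; end stop at x = 56, up to z = 9, with a 16 mm slot for the shank. Its upper 50 mm stands free
- stand: the stand that carries the cradle: a 130 x 100 x 10 mm base plate (x from -45 to 85 mm) and a column; origin on the bench below the cradle's origin
- choc_bar: chocolate bar 50 x 120 x 15 mm, origin under its centre; not to be touched
- tub: paper tub, 92 mm wide, 70 mm high, origin under its centre; not to be touched
- spatula: spatula 240 mm long, lying; not to be touched
- nut_jar: jar 80 mm wide, 120 mm high, origin under its centre; not to be touched
- syrup: amber bottle 66 mm wide, 190 mm high, origin under its centre; not to be touched
- choc_block: chocolate block 90 x 160 x 35 mm, origin under its centre; not to be touched
Things that resemble listed ones, but are neither listed nor needed, are in the scene too. Leave any red look-alike of the stand alone. Of the things shaped like the stylus, the black one is meant.

How it is judged:
By the outcome, as a careful person would: the job done as asked, in the order asked, and still so for the second after the job is handed in, with the robot touching nothing.
It also fails if it takes over 72 s, if anything falls off the work surface, if the arm or the gripper's body presses on something with over 40 N, if the wrist force passes 120 N, or if a joint passes its speed limit or range.

## Working session

There is one attempt and no reset: what is moved stays moved. The work goes in short steps, Python scripts to look and compute and a tool call to move; the robot and the scene stay as the last step left them, time stands still between calls to the robot, and variables do not carry over. Pictures are saved under pics/ and viewed, about 8 in all and at most 12, crops included, and the job is handed in when it is done.

Besides the shell and the picture viewer there is one more tool, called after "Call:" as a command line: name --argument value ..., lists and objects as JSON in quotes. apply_moves: Moves the arm, as the interface text tells. Its arguments: {"type":"object","properties":{"series":{"type":"array","items":{"type":"object","properties":{"xyz":{"type":"array","items":{"type":"number"}},"turn":{"type":"array","items":{"type":"number"}},"grip":{"type":"number"}}}}},"required":["series"]}

```bash
mkdir -p pics && ls && cat > h.py <<'E'
import numpy as np, cv2
from plant import get_obs, cams, sign_off
from scipy.spatial.transform import Rotation as Ro
def grab(n, tag):
    m=cams.camera_model(n); p,d=cams.camera(n); cv2.imwrite(f'pics/{tag}.png',p); np.savez(f'pics/{tag}.npz',p=p,d=d,**{k:np.array(m[k]) for k in('K','dist','R','t')}); return p,d,m
def load(tag): z=np.load(f'pics/{tag}.npz'); return z['p'],z['d'],z
def ray(m,uv):
    u=cv2.undistortPoints(np.array(uv,float).reshape(-1,1,2),m['K'],m['dist']).reshape(-1,2)
    return np.c_[u,np.ones(len(u))]@m['R'], -m['R'].T@m['t']
def plane(m,uv,z):
    r,c=ray(m,uv); return c+r*((z-c[2])/r[:,2])[:,None]
def pts(m,uv,d):
    r,c=ray(m,uv); dd=np.array([d[int(v),int(u)] for u,v in uv]); return c+r*dd[:,None]
def proj(m,X): return cv2.projectPoints(np.array(X,float).reshape(-1,1,3),cv2.Rodrigues(m['R'])[0],m['t'],m['K'],m['dist'])[0].reshape(-1,2)
E
python3 - <<'E'
from h import *
o=get_obs(); print({k:np.round(v,3) for k,v in o.items()})
for n in('scene','side','wrist'):
    p,d,m=grab(n,n+'0'); print(n,np.round(-m['R'].T@m['t'],3), np.round(m['R'][2],3))
a=[cv2.imread(f'pics/{n}0.png') for n in('scene','side')]
E
```

```text
pics
{'clock': np.float64(0.0), 'q': array([-5.4730e+00,  2.8317e+01,  7.7129e+01,  2.0000e-03,  7.4629e+01,
       -5.4710e+00]), 'joint_vel': array([ 0.003,  0.056, -0.029,  0.015,  0.073, -0.047]), 'joint_torque': array([-3.0000e-03, -8.8216e+01, -3.8387e+01, -0.0000e+00,  1.0000e-02,
        0.0000e+00]), 'tcp_pos': array([0.625, 0.   , 0.231]), 'eef_rot': array([-8.9991e+01,  7.4000e-02, -2.0000e-03]), 'force': array([ 0.304,  0.687, -0.292]), 'torque': array([-0.021,  0.032,  0.026]), 'grip_width': np.float64(0.085)}
scene [1.033 0.675 1.068] [-0.384 -0.538 -0.75 ]
side [ 0.443 -0.942  0.993] [ 0.073  0.727 -0.683]
wrist [0.624 0.073 0.373] [-0.001 -0.289 -0.957]
```

View pics/scene0.png

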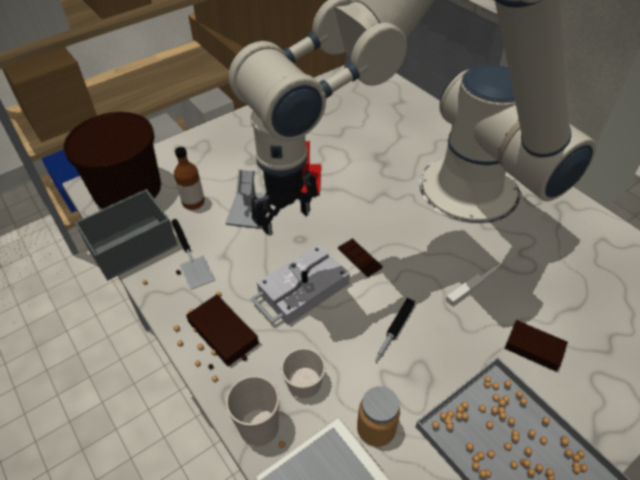

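View pics/side0.png

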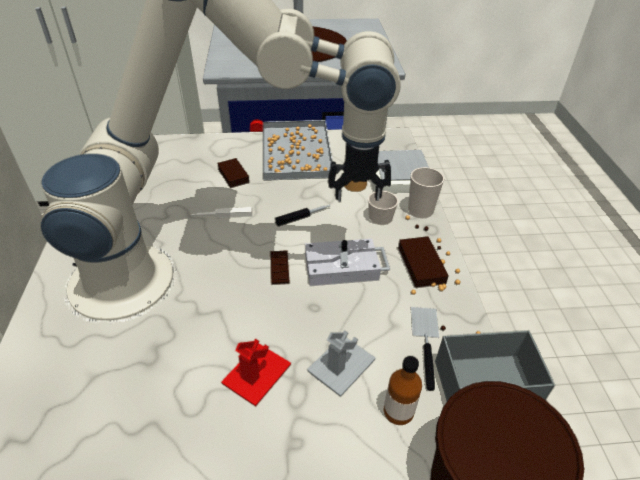

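The side view shows the grey stand at (342,360) with the red look-alike at (257,370). The black stylus is at (300,214), with a white look-alike at (225,211). The mould is at (345,262) with its bow handle on the right (384,258). I'll enlarge these to confirm.

```bash
python3 - <<'E'
from h import *
p,d,m=load('side0'); s,sd,sm=load('scene0')
c=lambda im,x,y,w,h,k:cv2.resize(im[y:y+h,x:x+w],None,fx=k,fy=k,interpolation=cv2.INTER_CUBIC)
A=c(p,295,228,100,65,4); B=c(p,300,320,100,80,4)[:300]; C=c(s,245,235,100,90,4)[:260]; D=c(p,260,195,100,65,4); 
E=c(s,220,160,100,75,4)
out=np.zeros((600,800,3),np.uint8); out[:260,:400]=A; out[:260,400:]=C; out[260:560,:400]=B; out[260:560,400:]=E
cv2.imwrite('pics/c1.png',out)
# stylus: dark handle mask on side
hsv=cv2.cvtColor(p,cv2.COLOR_BGR2HSV)
for tag,box in(('side0',(265,195,70,35)),('scene0',(370,290,55,80))):
    p,d,m=load(tag); x,y,w,h=box; g=p[y:y+h,x:x+w].max(2); mk=(g<50).astype(np.uint8)
    n,l,st,ce=cv2.connectedComponentsWithStats(mk); i=1+st[1:,4].argmax()
    q=np.argwhere(l==i)[:,::-1]+[x,y]; r=cv2.minAreaRect(q.astype(np.float32)); b=cv2.boxPoints(r)
    P=plane(m,b,.015); print(tag,st[i],np.round(P,3).tolist(),'ctr',plane(m,[r[0]],.016).round(4), [np.linalg.norm(P[k]-P[(k+1)%4]).round(3) for k in range(4)])
E
```

```text
side0 [ 11  14  34  17 267] [[0.415, 0.214, 0.015], [0.518, 0.26, 0.015], [0.523, 0.223, 0.015], [0.422, 0.179, 0.015]] ctr [[0.4688 0.2174 0.016 ]] [np.float64(0.113), np.float64(0.037), np.float64(0.111), np.float64(0.036)]
scene0 [ 18   8  26  40 367] [[0.525, 0.233, 0.015], [0.42, 0.189, 0.015], [0.414, 0.211, 0.015], [0.519, 0.254, 0.015]] ctr [[0.4716 0.2225 0.016 ]] [np.float64(0.114), np.float64(0.023), np.float64(0.113), np.float64(0.022)]
```

View pics/c1.png

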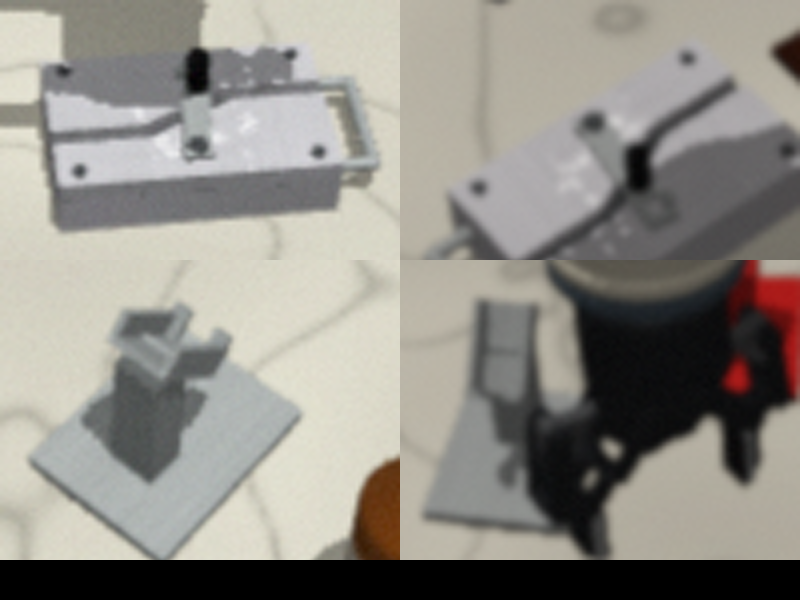

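```bash
cat >> h.py <<'E'
def cloud(tag):
    p,d,m=load(tag); v,u=np.mgrid[0:480,0:640]; uv=np.c_[u.ravel(),v.ravel()]
    r,c=ray(m,uv); dd=d.ravel(); X=c+r*dd[:,None]; X[dd==0]=np.nan; return X,p.reshape(-1,3),uv
E
python3 - <<'E'
from h import *
def rect(X,n):
    if len(X)<20: print(n,'few');return
    r=cv2.minAreaRect((X[:,:2]*1000).astype(np.float32)); print(n,len(X),np.round(r[0],1),np.round(r[1],1),round(r[2],1),'z',np.round(np.percentile(X[:,2],[5,50,95]),4))
for t in('side0','scene0','wrist0'):
    X,p,uv=cloud(t); 
    mo=plane(load('side0')[2],[(345,262)],.045)[0]; st=plane(load('side0')[2],[(342,365)],.01)[0]
    if t=='side0': print(mo,st)
    z=X[:,2]
    near=np.hypot(*(X[:,:2]-mo[:2]).T)<.13
    rect(X[near&(abs(z-.045)<.004)],t+' mould top')
    ns=np.hypot(*(X[:,:2]-st[:2]).T)<.11
    rect(X[ns&(z>.007)&(z<.014)],t+' base')
    Y=X[ns&(z>.07)&(z<.2)]; rect(Y,t+' trough')
    k=near&(z>.056)&(z<.09)&(p.max(1)<60); print('knob',k.sum(), np.round(np.nanmedian(X[k],0),4))
    if t=='side0':
        np.save('pics/tr.npy',Y)
# contours by colour: side mould top corners & base plate corners
p,d,m=load('side0')
hsv=cv2.cvtColor(p,cv2.COLOR_BGR2HSV)
print([ (u,p[v,u].tolist()) for u,v in((320,375),(360,365),(300,400),(345,270),(320,270),(360,275))])
E
```

```text
[ 0.6015521  -0.01496151  0.045     ] [ 0.56129855 -0.31035827  0.01      ]
side0 mould top 1822 [594.5   9.2] [190.7 126.5] 2.4 z [0.0424 0.0457 0.0484]
side0 base 1423 [ 561.1 -325. ] [155.4 129.6] 44.8 z [0.0078 0.0106 0.0133]
side0 trough 556 [ 557.6 -308.2] [65.9 41.8] 43.6 z [0.0755 0.0987 0.1259]
knob 53 [0.601  0.0182 0.0755]
scene0 mould top 2531 [597.1   8.9] [193.2 124.4] 2.5 z [0.0423 0.0457 0.0485]
scene0 base 554 [ 571.8 -299.5] [171.6 157.5] 1.7 z [0.0077 0.0107 0.0136]
scene0 trough 394 [ 560.2 -306.7] [66.1 42.7] 45.6 z [0.0812 0.1012 0.1226]
knob 57 [0.6058 0.0287 0.0767]
wrist0 mould top 20036 [594.6   7.6] [190.8 121.1] 2.3 z [0.0438 0.045  0.0463]
wrist0 base 752 [ 550.9 -255.1] [111.4  48.3] 12.9 z [0.0077 0.0096 0.0108]
wrist0 trough few
knob 331 [0.6025 0.0246 0.0835]
[(320, [176, 178, 172]), (360, [179, 180, 175]), (300, [193, 207, 211]), (345, [210, 205, 205]), (320, [211, 206, 209]), (360, [113, 109, 110])]
```

```bash
python3 - <<'E'
from h import *
for t in('side0','scene0'):
    X,p,uv=cloud(t); z=X[:,2]
    ns=(np.hypot(*(X[:,:2]-[.558,-.308]).T)<.06)&(z>.075)&(z<.16); Y=X[ns]
    A=np.c_[Y[:,:2],np.ones(len(Y))]; print(t,'grad',np.linalg.lstsq(A,Y[:,2],rcond=None)[0])
    # normals plane RANSAC for floor (tilt 45): n=(gx,gy,1)/..
    best=None; rng=np.random.default_rng(0)
    for _ in range(2000):
        a=Y[rng.choice(len(Y),3,replace=False)]; n=np.cross(a[1]-a[0],a[2]-a[0]); L=np.linalg.norm(n)
        if L<1e-5: continue
        n/=L; n*=np.sign(n[2]); k=abs((Y-a[0])@n)<.0025
        if abs(n[2]-.707)<.15 and (best is None or k.sum()>best[0].sum()): best=(k,n)
    k=best[0]; c=Y[k].mean(0); n=np.linalg.svd(Y[k]-c)[2][2]; n*=np.sign(n[2]); print('floor',k.sum(),n.round(3),c.round(4),'yaw',np.degrees(np.arctan2(n[1],n[0])))
    yaw=np.arctan2(n[1],n[0]); e=np.array([np.cos(yaw),np.sin(yaw),0]); l=np.array([-e[1],e[0],0]); 
    ex=(e-[0,0,1])/2**.5; ez=(e+[0,0,1])/2**.5
    for nm,v in(('x',ex),('y',l),('z',ez)):
        print(nm,'all',np.percentile(Y@v,[1,5,50,95,99]).round(4),'floor',np.percentile(Y[k]@v,[1,5,50,95,99]).round(4))
    ns=(np.hypot(*(X[:,:2]-[.561,-.32]).T)<.13)&(z>.004)&(z<.014)&(p.max(1)-p.min(1)<14); B=X[ns]; r=cv2.minAreaRect((B[:,:2]*1000).astype(np.float32)); print(r)
# knob
X,p,uv=cloud('wrist0'); z=X[:,2]
k=(np.hypot(*(X[:,:2]-[.6,.02]).T)<.03)&(z>.058)&(z<.09); print('knob',k.sum(),np.percentile(X[k],[2,50,98],axis=0).round(4))
k=(np.hypot(*(X[:,:2]-[.6,-.005]).T)<.05)&(z>.0475)&(z<.056); r=cv2.minAreaRect((X[k][:,:2]*1000).astype(np.float32)); print(k.sum(),r)
p,d,m=load('wrist0'); cv2.imwrite('pics/w0.png',p)
E
```

```text
side0 grad [-0.25368393 -0.15887407  0.19048352]
floor 139 [0.558 0.415 0.719] [ 0.5475 -0.3163  0.1061] yaw 36.66518266096193
x all [0.0771 0.0795 0.1048 0.1425 0.145 ] floor [0.0772 0.0787 0.0972 0.1403 0.144 ]
y all [-0.6026 -0.601  -0.584  -0.5628 -0.5601] floor [-0.6033 -0.6015 -0.5784 -0.5647 -0.5632]
z all [0.2194 0.2243 0.2526 0.2684 0.2722] floor [0.2492 0.2498 0.2521 0.2539 0.2545]
((586.2447509765625, -328.2596435546875), (138.452392578125, 193.58352661132812), 50.59537887573242)
scene0 grad [-0.41700314 -0.40643719  0.20890607]
floor 142 [0.521 0.536 0.664] [ 0.5568 -0.3122  0.0989] yaw 45.77986726097763
x all [0.0163 0.019  0.0467 0.0752 0.0782] floor [0.0161 0.0181 0.0476 0.0719 0.0737]
y all [-0.636  -0.634  -0.6174 -0.5959 -0.595 ] floor [-0.6321 -0.6309 -0.618  -0.5963 -0.5954]
z all [0.1767 0.1807 0.1885 0.2039 0.2085] floor [0.1825 0.1833 0.1865 0.1889 0.1898]
((583.3140258789062, -333.6695251464844), (144.0850830078125, 187.57630920410156), 39.24936294555664)
knob 330 [[0.5949 0.0161 0.0614]
 [0.6024 0.0241 0.0835]
 [0.6092 0.0303 0.0854]]
1378 ((598.795166015625, 2.1249427795410156), (84.44608306884766, 23.40302276611328), 85.74726104736328)
```

View pics/wrist0.png

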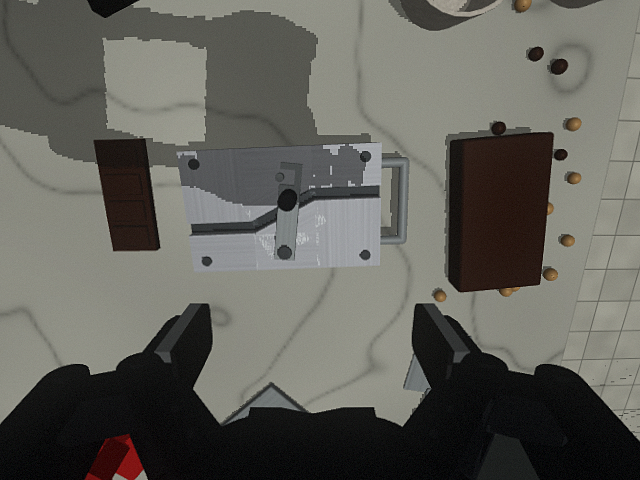

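Wrist view: mould with its bow handle at right (395,200), hasp pivot at (285,252), knob top at (288,199), and stud end at (280,178). Grey plate corners show at (270,390) and (410,375). I'll work out the frames, then swing the hasp.

```bash
python3 - <<'E'
from h import *
p,d,m=load('wrist0')
S=plane(m,[(194,164),(365,156),(207,261),(365,255)],.046); print('screws',S.round(4).tolist(), S.mean(0).round(4))
print('pivot',plane(m,[(285,252)],.054).round(4),'knob',plane(m,[(288,199)],.084).round(4),'stud',plane(m,[(280,178)],.05).round(4))
X,pp,uv=cloud('wrist0'); k=(np.hypot(*(X[:,:2]-[.595,.008]).T)<.13)&(abs(X[:,2]-.045)<.004)
r=cv2.minAreaRect((X[k][:,:2]*1000).astype(np.float32)); print(r,cv2.boxPoints(r))
E
```

```text
screws [[0.5136, 0.0525, 0.046], [0.6727, 0.0594, 0.046], [0.5176, -0.0435, 0.046], [0.6769, -0.037, 0.046]] [0.5952 0.0078 0.046 ]
pivot [[ 0.5974 -0.0313  0.054 ]] knob [[0.6035 0.0256 0.084 ]] stud [[0.5941 0.0397 0.05  ]]
((594.5385131835938, 7.585884094238281), (190.84890747070312, 121.19383239746094), 2.303551197052002) [[496.75555   64.29837 ]
 [501.62677  -56.797527]
 [692.3215   -49.126602]
 [687.45026   71.9693  ]]
```

Call:
apply_moves --series '[{"xyz": [-2.2,3,2.4],"turn": [0,6,0],"grip": 45},{"xyz": [-2.2,7,2.4],"turn": [0,6,0],"grip": 45},{"xyz": [-2.2,11,2.4],"turn": [0,6,0],"grip": 45},{"xyz": [-2.2,12,2.4],"turn": [0,6,0],"grip": 45},{"xyz": [-2.2,12,2.4],"turn": [0,6,0],"grip": 45}]'

```text
clock: 0.57
tcp_pos: [0.6013, 0.0241, 0.1088]
eef_rot: [-90.0, 0.3, -6.0]
force: [-1.2, 0.4, 0.6]
grip_width: 0.0386
```

```bash
python3 - <<'E'
from h import *
o=get_obs();print(o['clock'],o['tcp_pos'].round(4),o['eef_rot'].round(2),o['force'].round(1),o['grip_width'])
p,d,m=grab('wrist','w1')
X,pp,uv=cloud('w1'); z=X[:,2]
k=(np.hypot(*(X[:,:2]-[.6,.02]).T)<.03)&(z>.078)&(z<.088); print('knob top',k.sum(),np.percentile(X[k],[2,50,98],axis=0).round(4), X[k].mean(0), 'proj tcp',proj(m,o['tcp_pos']))
E
```

```text
0.5667 [0.6013 0.0241 0.1088] [-90.02   0.32  -5.99] [-1.2  0.4  0.6] 0.03855890197817143
knob top 697 [[0.5948 0.0163 0.079 ]
 [0.6019 0.0241 0.0837]
 [0.6087 0.0304 0.085 ]] [0.6018273  0.02388537 0.08336863] proj tcp [[313.75571649 306.83256524]]
```

Call:
apply_moves --series '[{"xyz": [0,2.5,0],"turn": [0,0,0],"grip": 45},{"xyz": [0,4.9,0],"turn": [0,0,0],"grip": 45},{"xyz": [0,4.9,0],"turn": [0,0,0],"grip": 32},{"xyz": [0,4.9,0],"turn": [0,0,0],"grip": 32},{"xyz": [0,4.9,0],"turn": [0,0,0],"grip": 32}]'

```text
clock: 1.03
tcp_pos: [0.6045, 0.0238, 0.0647]
eef_rot: [-90.0, -0.2, -6.0]
force: [0.2, -0.1, 0.4]
grip_width: 0.0273
```

Call:
apply_moves --series '[{"xyz": [0.34,0,-0.01],"turn": [0,3.5,0],"grip": 32},{"xyz": [0.68,0,-0.04],"turn": [0,7,0],"grip": 32},{"xyz": [1.02,0,-0.09],"turn": [0,10.5,0],"grip": 32},{"xyz": [1.36,0,-0.17],"turn": [0,14,0],"grip": 32},{"xyz": [1.68,0,-0.26],"turn": [0,17.5,0],"grip": 32}]'

```text
clock: 1.45
tcp_pos: [0.6207, 0.0195, 0.0647]
eef_rot: [-89.9, -0.1, -23.7]
force: [-0.8, 0.3, -1.3]
grip_width: 0.027
```

Call:
apply_moves --series '[{"xyz": [0.55,0,-0.03],"turn": [0,5.6,0],"grip": 32},{"xyz": [1.09,0,-0.11],"turn": [0,11.2,0],"grip": 32},{"xyz": [1.62,0,-0.24],"turn": [0,16.8,0],"grip": 32},{"xyz": [2.13,0,-0.42],"turn": [0,22.4,0],"grip": 32},{"xyz": [2.63,0,-0.66],"turn": [0,28,0],"grip": 32}]'

```text
clock: 1.87
tcp_pos: [0.6422, 0.003, 0.0647]
eef_rot: [-89.9, -0.1, -51.8]
force: [-1.4, 0.2, -1.3]
grip_width: 0.0274
```

Call:
apply_moves --series '[{"xyz": [0.55,0,-0.03],"turn": [0,5.6,0],"grip": 32},{"xyz": [1.09,0,-0.11],"turn": [0,11.2,0],"grip": 32},{"xyz": [1.62,0,-0.24],"turn": [0,16.8,0],"grip": 32},{"xyz": [2.13,0,-0.42],"turn": [0,22.4,0],"grip": 32},{"xyz": [2.63,0,-0.66],"turn": [0,28,0],"grip": 32}]'

```text
clock: 2.28
tcp_pos: [0.6533, -0.0218, 0.0648]
eef_rot: [-89.9, -0.0, -79.8]
force: [-0.3, 0.3, 0.0]
grip_width: 0.0272
```

Call:
apply_moves --series '[{"xyz": [0.49,0,-0.02],"turn": [0,5,0],"grip": 32},{"xyz": [0.97,0,-0.09],"turn": [0,10,0],"grip": 32},{"xyz": [1.45,0,-0.19],"turn": [0,15,0],"grip": 32},{"xyz": [1.92,0,-0.34],"turn": [0,20,0],"grip": 32},{"xyz": [1.92,0,-0.34],"turn": [0,20,0],"grip": 32}]'

```text
clock: 2.7
tcp_pos: [0.6534, -0.042, 0.0646]
eef_rot: [-89.8, -0.0, -99.8]
force: [0.4, -0.6, -0.5]
grip_width: 0.0275
```

```bash
python3 - <<'E'
from h import *
o=get_obs();print(o['clock'],o['tcp_pos'].round(4),o['eef_rot'].round(2),o['force'].round(1),o['grip_width'])
p,d,m=grab('wrist','w2')
X,pp,uv=cloud('w2'); z=X[:,2]
k=(np.hypot(*(X[:,:2]-[.652,-.032]).T)<.03)&(z>.08)&(z<.088); c=X[k].mean(0); print('knob top',k.sum(),c)
P=np.array([.597,-.032]);v=c[:2]-P; print(np.hypot(*v),'world angle cw from +y',np.degrees(np.arctan2(v[0],v[1])),'mould angle +2.4')
E
```

```text
2.7 [ 0.6534 -0.042   0.0646] [-89.84  -0.   -99.79] [ 0.4 -0.6 -0.5] 0.027451520506610375
knob top 1648 [ 0.65523934 -0.03643221  0.08365612]
0.05840774487839934 world angle cw from +y 94.35201381614318 mould angle +2.4
```

```bash
cat >> h.py <<'E'
import json,os
def now(): 
    o=get_obs(); return o['tcp_pos'].copy(), Ro.from_euler('xyz',o['eef_rot'],degrees=True)
def rel(p0,R0,p1,R1):
    "shift cm / turn deg in tool axes"
    return (R0.inv().apply(p1-p0)*100).round(2).tolist(), np.degrees((R0.inv()*R1).as_rotvec()).round(1).tolist()
def app(p,R,xyz,turn): return p+R.apply(np.array(xyz)/100), R*Ro.from_rotvec(turn,degrees=True)
def axes(x,y): x=np.array(x,float);y=np.array(y,float);x/=np.linalg.norm(x);y/=np.linalg.norm(y); return Ro.from_matrix(np.c_[x,y,np.cross(x,y)])
E
python3 - <<'E'
from h import *
p,R=np.array([.625,0,.231]),Ro.from_euler('xyz',[-90,0,0],degrees=True)
for a,t in(([-2.2,12,2.4],6),([0,4.9,0],0),([1.68,0,-.26],17.5),([2.63,0,-.66],28),([2.63,0,-.66],28),([1.92,0,-.34],20)):
    p,R=app(p,R,a,[0,t,0])
print('cmd',p,R.as_euler('xyz',degrees=True)); pm,Rm=now(); print(pm,rel(p,R,pm,Rm))
# target above stylus, grip at x=-28, TCP z .12
s=np.array([.4705,.221,0]); ex=np.array([np.cos(np.radians(23)),np.sin(np.radians(23)),0]); 
g=s-.028*ex; g[2]=.12; T=axes([ex[1],-ex[0],0],[0,0,-1]); print('target',g,rel(pm,Rm,g,T))
p2=pm+[0,0,.06]; print('from lifted',rel(p2,Rm,g,T))
E
```

```text
cmd [ 0.65228591 -0.04107082  0.062     ] [-9.00000000e+01  2.54444375e-14 -9.95000000e+01]
[ 0.65332535 -0.0415183   0.06437106] ([0.03, -0.24, 0.11], [0.2, -0.0, 0.0])
target [0.44472586 0.21005953 0.12      ] ([-21.39, -5.63, -24.7], [-0.1, -32.5, 0.0])
from lifted ([-21.39, 0.37, -24.71], [-0.1, -32.5, 0.0])
```

Call:
apply_moves --series '[{"xyz": [0,0,0],"turn": [0,0,0],"grip": 45},{"xyz": [0,-3.5,0],"turn": [0,0,0],"grip": 45},{"xyz": [0,-7,0],"turn": [0,0,0],"grip": 60},{"xyz": [-2.6,-7.5,-3],"turn": [0,-6,0],"grip": 60},{"xyz": [-5.2,-7.5,-6],"turn": [0,-12,0],"grip": 60}]'

```text
clock: 3.17
tcp_pos: [0.6038, 0.0198, 0.1406]
eef_rot: [-89.6, -0.0, -87.2]
force: [-0.9, 0.6, 0.2]
grip_width: 0.0511
```

```bash
python3 - <<'E'
from h import *
pm,Rm=now(); s=np.array([.4705,.221,0]); ex=np.array([np.cos(np.radians(23)),np.sin(np.radians(23)),0]); 
g=s-.028*ex; g[2]=.135; T=axes([ex[1],-ex[0],0],[0,0,-1]); print(pm,rel(pm,Rm,g,T))
E
```

```text
[0.60379525 0.0198484  0.14055187] ([-19.78, 0.44, -14.96], [-0.4, -20.2, 0.1])
```

Call:
apply_moves --series '[{"xyz": [-3.2,0.3,-2.4],"turn": [0,-5,0],"grip": 60},{"xyz": [-6.4,0.4,-4.8],"turn": [0,-10,0],"grip": 60},{"xyz": [-9.6,0.4,-7.2],"turn": [0,-15,0],"grip": 60},{"xyz": [-12.8,0.4,-9.6],"turn": [0,-20,0],"grip": 60},{"xyz": [-16,0.4,-12],"turn": [0,-20,0],"grip": 60}]'

```text
clock: 3.58
tcp_pos: [0.4737, 0.1762, 0.134]
eef_rot: [-89.9, -0.0, -67.0]
force: [0.9, 0.7, 0.0]
grip_width: 0.051
```

Call:
apply_moves --series '[{"xyz": [-2,0,-2],"turn": [0,0,0],"grip": 60},{"xyz": [-2.5,0,-3.5],"turn": [0,0,0],"grip": 60},{"xyz": [-2.5,0,-4],"turn": [0,0,0],"grip": 60},{"xyz": [-2.5,0,-4],"turn": [0,0,0],"grip": 60},{"xyz": [-2.5,0,-4],"turn": [0,0,0],"grip": 60}]'

```text
clock: 4.0
tcp_pos: [0.4294, 0.1825, 0.1338]
eef_rot: [-89.9, -0.0, -67.4]
force: [-0.1, -0.3, 0.8]
grip_width: 0.0509
```

```bash
python3 - <<'E'
from h import *
pm,Rm=now(); print(pm, get_obs()['eef_rot'])
p,d,m=grab('wrist','w3'); X,pp,uv=cloud('w3'); z=X[:,2]
k=(np.hypot(*(X[:,:2]-[.4705,.221]).T)<.09)&(z>.017)&(z<.027)&(pp.max(1)<70)
r=cv2.minAreaRect((X[k][:,:2]*1000).astype(np.float32)); print(k.sum(),r,np.percentile(z[k],[5,50,95]))
E
```

```text
[0.42943994 0.18253887 0.13383174] [-8.99083343e+01 -1.70290845e-02 -6.74389592e+01]
4607 ((469.01123046875, 220.18560791015625), (109.56013488769531, 22.150344848632812), 22.63735008239746) [0.02053685 0.02186384 0.02304549]
```

View pics/w3.png

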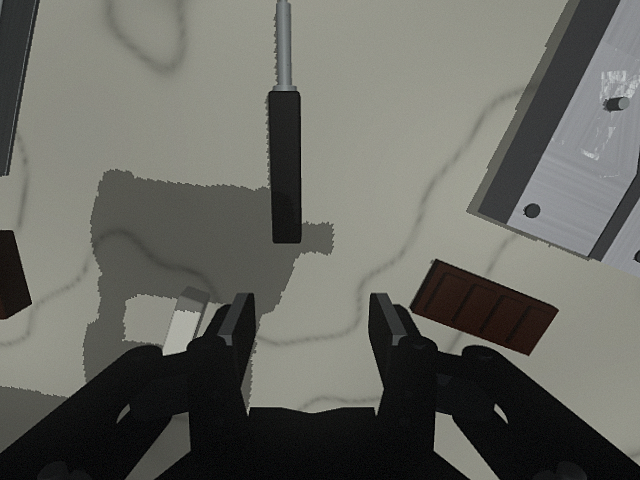

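Wrist view: the black stylus stands at (285,165), butt end nearer (286,240), shank up. The white look-alike is off to the left at (190,320). Centre (0.469,0.220), yaw 22.6°, width 22 mm, which fits.

Call:
apply_moves --series '[{"xyz": [-1.95,2,2.3],"turn": [0,0,0],"grip": 60},{"xyz": [-1.95,6,2.3],"turn": [0,0,0],"grip": 60},{"xyz": [-1.95,9.5,2.3],"turn": [0,0,0],"grip": 60},{"xyz": [-1.95,12,2.3],"turn": [0,0,0],"grip": 60},{"xyz": [-1.95,12.5,2.3],"turn": [0,0,0],"grip": 60}]'

```text
clock: 4.47
tcp_pos: [0.4416, 0.2086, 0.0048]
eef_rot: [-90.2, 0.0, -67.5]
force: [-0.4, -1.0, 0.0]
grip_width: 0.0514
```

Call:
apply_moves --series '[{"xyz": [0,0.2,0],"turn": [0,0,0],"grip": 60},{"xyz": [0,0.2,0],"turn": [0,0,0],"grip": 15},{"xyz": [0,0.2,0],"turn": [0,0,0],"grip": 15},{"xyz": [0,0.2,0],"turn": [0,0,0],"grip": 15},{"xyz": [0,0.2,0],"turn": [0,0,0],"grip": 15}]'

```text
clock: 4.88
tcp_pos: [0.4432, 0.2095, 0.0079]
eef_rot: [-89.8, -0.0, -67.5]
force: [1.0, -1.9, 5.6]
grip_width: 0.0203
```

Call:
apply_moves --series '[{"xyz": [0,-3,0],"turn": [0,0,0],"grip": 10},{"xyz": [0,-6,0],"turn": [0,0,0],"grip": 10},{"xyz": [0,-9,0],"turn": [0,0,0],"grip": 10},{"xyz": [0,-12,0],"turn": [0,0,0],"grip": 10},{"xyz": [0,-15,0],"turn": [0,0,0],"grip": 10}]'

```text
clock: 5.3
tcp_pos: [0.442, 0.2093, 0.1593]
eef_rot: [-89.9, -0.0, -67.5]
force: [0.9, 0.3, -1.2]
grip_width: 0.0203
```

```bash
python3 - <<'E'
from h import *
o=get_obs(); print(o['tcp_pos'].round(4),o['eef_rot'].round(2),o['grip_width'].round(4),o['force'].round(1))
out=np.zeros((600,800,3),np.uint8)
for i,(t,box) in enumerate((('side',(295,315,100,85)),('scene',(205,150,130,85)))):
    p,d,m=grab(t,t+'1'); x,y,w,h=box; k=400/w
    c=cv2.resize(p[y:y+h,x:x+w],None,fx=k,fy=k,interpolation=cv2.INTER_CUBIC)[:600]; out[:c.shape[0],i*400:i*400+c.shape[1]]=c[:,:400]
    X,pp,uv=cloud(t+'1'); z=X[:,2]; k=(np.hypot(*(X[:,:2]-[.565,-.31]).T)<.12)&(z>.0065)&(z<.013)
    M=np.zeros(307200,np.uint8); M[k]=1; M=cv2.morphologyEx(M.reshape(480,640),cv2.MORPH_OPEN,np.ones((3,3)))
    n,l,st,ce=cv2.connectedComponentsWithStats(M); j=1+st[1:,4].argmax(); k=(l==j).ravel()
    r=cv2.minAreaRect((X[k][:,:2]*1000).astype(np.float32)); print(t,k.sum(),r,cv2.boxPoints(r).round(0).tolist())
cv2.imwrite('pics/c2.png',out)
E
```

```text
Traceback (most recent call last):
AttributeError: 'float' object has no attribute 'round'
```

```bash
python3 - <<'E'
from h import *
out=np.zeros((600,800,3),np.uint8)
for i,(t,box) in enumerate((('side',(295,315,100,85)),('scene',(205,150,130,85)))):
    p,d,m=grab(t,t+'1'); x,y,w,h=box; k=400/w
    c=cv2.resize(p[y:y+h,x:x+w],None,fx=k,fy=k,interpolation=cv2.INTER_CUBIC)[:600]; out[:c.shape[0],i*400:i*400+400]=c[:,:400]
    X,pp,uv=cloud(t+'1'); z=X[:,2]; k=(np.hypot(*(X[:,:2]-[.565,-.31]).T)<.12)&(z>.0065)&(z<.013)
    M=np.zeros(307200,np.uint8); M[k]=1; M=cv2.morphologyEx(M.reshape(480,640),cv2.MORPH_OPEN,np.ones((3,3)))
    n,l,st,ce=cv2.connectedComponentsWithStats(M); j=1+st[1:,4].argmax(); k=(l==j).ravel()
    r=cv2.minAreaRect((X[k][:,:2]*1000).astype(np.float32)); print(t,k.sum(),r,cv2.boxPoints(r).round(0).tolist())
cv2.imwrite('pics/c2.png',out)
E
```

```text
side 692 ((575.3253784179688, -321.7635803222656), (131.70843505859375, 57.754791259765625), 41.71156311035156) [[507.0, -344.0], [545.0, -387.0], [644.0, -300.0], [605.0, -256.0]]
scene 152 ((600.2036743164062, -306.87554931640625), (88.25542449951172, 38.84996795654297), 60.16762924194336) [[561.0, -335.0], [595.0, -355.0], [639.0, -278.0], [605.0, -259.0]]
```

View pics/c2.png

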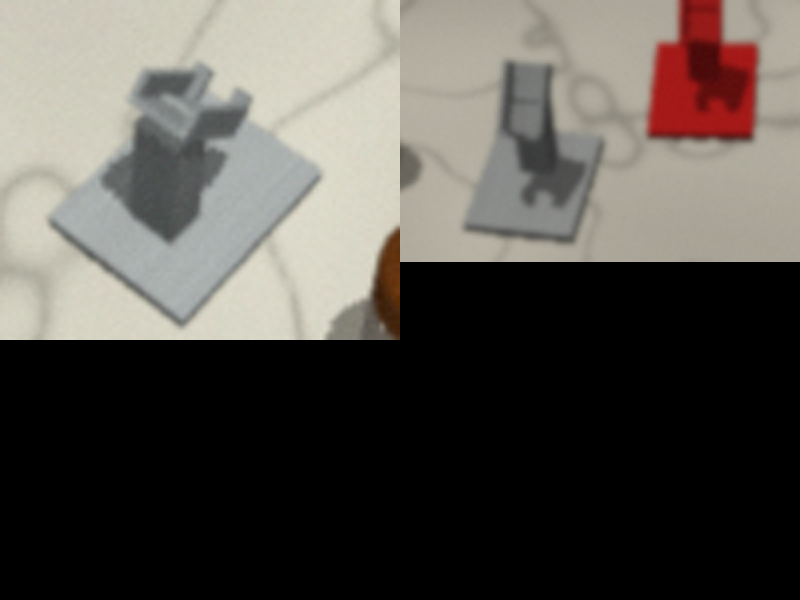

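Side crop: grey stand with plate corners at (307,370), (340,395) and (375,359), and the slotted end stop at lower right. The red look-alike is a separate object at top right of the scene crop.

```bash
python3 - <<'E'
from h import *
m=load('side1')[2]; A=plane(m,[(307.5,370),(340.5,394.7),(375,359.2)],.01); print(A.round(4).tolist())
e=A[2]-A[1]; f=A[0]-A[1]; print(np.linalg.norm(e),np.linalg.norm(f),np.degrees(np.arctan2(e[1],e[0])),np.degrees(np.arctan2(f[1],f[0])))
m=load('scene1')[2]; B=plane(m,[(226.1,223.5),(261.9,226.7),(271,194.9)],.01); print(B.round(4).tolist())
e=B[1]-B[0]; f=B[2]-B[1]; print(np.linalg.norm(e),np.linalg.norm(f),np.degrees(np.arctan2(e[1],e[0])),np.degrees(np.arctan2(f[1],f[0])))
for P in (A,B):
    c=(P[0]+P[2])/2 
    for y in(43,45): 
        u=np.array([np.cos(np.radians(y)),np.sin(np.radians(y))]); print('centre',c.round(4),'origin',(c[:2]-.02*u).round(4))
E
```

```text
[[0.4815, -0.3178, 0.01], [0.5495, -0.3851, 0.01], [0.6396, -0.3004, 0.01]]
0.12366905232463503 0.09560219276822314 43.23325469646637 135.29695506550007
[[0.6414, -0.2898, 0.01], [0.5702, -0.2207, 0.01], [0.4823, -0.3099, 0.01]]
0.0992782853244911 0.12518305849895933 135.86094132303222 -134.57604504961137
centre [ 0.5605 -0.3091  0.01  ] origin [ 0.5459 -0.3228]
centre [ 0.5605 -0.3091  0.01  ] origin [ 0.5464 -0.3233]
centre [ 0.5619 -0.2999  0.01  ] origin [ 0.5473 -0.3135]
centre [ 0.5619 -0.2999  0.01  ] origin [ 0.5477 -0.314 ]
```

Call:
apply_moves --series '[{"xyz": [2,-3,0],"turn": [0,0,0],"grip": 10},{"xyz": [5.5,-5,-0.7],"turn": [0,0,0],"grip": 10},{"xyz": [9,-7,-1.7],"turn": [0,0,0],"grip": 10},{"xyz": [12.7,-8.5,-2.7],"turn": [0,0,0],"grip": 10},{"xyz": [16.4,-9,-3.7],"turn": [0,0,0],"grip": 10}]'

```text
clock: 5.82
tcp_pos: [0.4713, 0.0421, 0.2491]
eef_rot: [-89.8, -0.1, -67.5]
force: [1.8, 0.1, -1.9]
grip_width: 0.0204
```

Call:
apply_moves --series '[{"xyz": [3.6,0,-1],"turn": [0,0,0],"grip": 10},{"xyz": [7.2,0,-2],"turn": [0,0,0],"grip": 10},{"xyz": [10.8,0,-3],"turn": [0,0,0],"grip": 10},{"xyz": [14.4,0,-4],"turn": [0,0,0],"grip": 10},{"xyz": [18,0,-5],"turn": [0,0,0],"grip": 10}]'

```text
clock: 6.23
tcp_pos: [0.493, -0.1437, 0.2469]
eef_rot: [-90.0, -0.0, -67.5]
force: [0.4, 0.4, -1.2]
grip_width: 0.0202
```

Call:
apply_moves --series '[{"xyz": [3,0,-1],"turn": [0,-5,0],"grip": 10},{"xyz": [6,0,-2],"turn": [0,-10,0],"grip": 10},{"xyz": [8.5,0,-2.7],"turn": [0,-16,0],"grip": 10},{"xyz": [10.1,0,-3],"turn": [0,-22.5,0],"grip": 10},{"xyz": [10.1,0,-3],"turn": [0,-22.5,0],"grip": 10}]'

```text
clock: 6.65
tcp_pos: [0.5045, -0.2497, 0.2466]
eef_rot: [-90.0, -0.1, -44.7]
force: [-0.4, 0.5, -2.4]
grip_width: 0.0202
```

Call:
apply_moves --series '[{"xyz": [0,0,0],"turn": [0,0,0],"grip": 10},{"xyz": [0,0,0],"turn": [0,0,0],"grip": 10}]'

```text
clock: 6.82
tcp_pos: [0.5039, -0.2459, 0.2465]
eef_rot: [-90.0, 0.0, -45.1]
force: [-0.5, 1.2, -1.7]
grip_width: 0.0202
```

```bash
python3 - <<'E'
from h import *
o=get_obs(); print(o['tcp_pos'].round(4),o['eef_rot'].round(2),o['q'].round(1),o['force'].round(1))
p,d,m=grab('wrist','w4')
X,pp,uv=cloud('w4'); z=X[:,2]
k=(np.hypot(*(X[:,:2]-[.561,-.305]).T)<.11)&(z>.007)&(z<.0135)
r=cv2.minAreaRect((X[k][:,:2]*1000).astype(np.float32)); print('base',k.sum(),r)
k=(np.hypot(*(X[:,:2]-[.555,-.31]).T)<.06)&(z>.07)&(z<.16)&(pp.max(1)>60)
r=cv2.minAreaRect((X[k][:,:2]*1000).astype(np.float32)); print('trough',k.sum(),r,np.percentile(z[k],[1,50,99]))
E
```

```text
[ 0.5039 -0.2459  0.2465] [-8.999e+01  1.000e-02 -4.513e+01] [-32.1  22.2  85.1   0.   72.6  13. ] [-0.5  1.2 -1.7]
base 6901 ((559.41015625, -306.46875), (130.2753448486328, 100.75691986083984), 44.57099533081055)
trough 3242 ((557.6104125976562, -308.1981201171875), (64.10099029541016, 40.922767639160156), 44.06476593017578) [0.0779238  0.10213126 0.12965335]
```

View pics/w4.png

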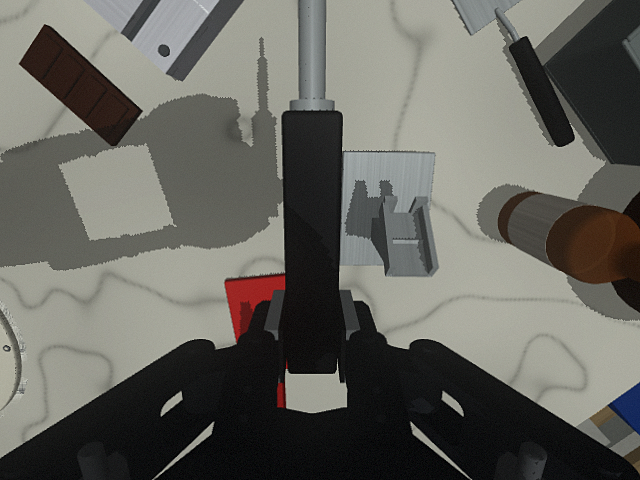

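Wrist view: stylus held (handle 283–343, top end at y=110). Grey trough at (410,240), red stand beyond at (245,290). The base plate measures 130.3×100.8 mm, a match. Next I'll check the stylus in the hand and work out the placing pose.

```bash
cat >> h.py <<'E'
CY=np.radians(44.4); CO=np.array([.5451,-.3205,.125]); e_=np.array([np.cos(CY),np.sin(CY),0]); up=np.array([0,0,1.])
cx=(e_-up)/2**.5; cz=(e_+up)/2**.5; cy=np.cross(cz,cx)
E
python3 - <<'E'
from h import *
X,pp,uv=cloud('w4'); pm,Rm=now(); Y=Rm.inv().apply(X-pm)*1000
k=(abs(Y[:,0])<20)&(Y[:,2]>10)&(Y[:,2]<110)&(abs(Y[:,1]+12)<10)&(pp.max(1)<70)
print(k.sum(),np.percentile(Y[k],[1,10,50,90,99],axis=0).round(1))
k2=k&(Y[:,2]>30)&(Y[:,2]<80); A=np.c_[Y[k2][:,2],np.ones(k2.sum())]; print('slope of top',np.linalg.lstsq(A,Y[k2][:,1],rcond=None)[0])
for zz in(30,50,70): q=k&(abs(Y[:,2]-zz)<5); print(zz,np.percentile(Y[q][:,0],[3,97]).round(1))
# bottle
k=(X[:,2]>.15)&(X[:,2]<.2)&(X[:,0]>.5)&(abs(Y[:,0])>50); print('tall',k.sum(),np.nanpercentile(X[k],[5,50,95],axis=0).round(3))
# place pose: TCP in stylus frame: x=-28, z=-3 (below axis)
T=axes(-cy,-cz)
for nm,dz in(('above',.05),('in',.0015)):
    tgt=CO+cx*(-.028-.001)+cz*(-.003+dz); print(nm,tgt.round(4),T.as_euler('xyz',degrees=True).round(1),rel(pm,Rm,tgt,T))
E
```

```text
10740 [[-10.9 -15.2  10.9]
 [ -8.8 -14.5  18.7]
 [ -0.1 -13.7  50.3]
 [  8.5 -12.8  76.6]
 [ 10.5 -11.7  82. ]]
slope of top [ 4.94333867e-03 -1.39042765e+01]
30 [-10.4   9.9]
50 [-10.3  10.1]
70 [-10.3  10.1]
tall 545 [[ 0.656 -0.43   0.151]
 [ 0.66  -0.42   0.157]
 [ 0.671 -0.417  0.165]]
above [ 0.5542 -0.3116  0.1787] [-135.     0.   -45.6] ([8.21, 6.77, -1.1], [-45.0, 0.5, 0.2])
in [ 0.5297 -0.3356  0.1444] [-135.     0.   -45.6] ([8.18, 10.2, -4.53], [-45.0, 0.5, 0.2])
```

Call:
apply_moves --series '[{"xyz": [2.5,0,0.3],"turn": [-7,0,0],"grip": 10},{"xyz": [5,0,0.6],"turn": [-14,0,0],"grip": 10},{"xyz": [7.5,0,0.9],"turn": [-21,0,0],"grip": 10},{"xyz": [8.2,1,1.1],"turn": [-28,0,0],"grip": 10},{"xyz": [8.2,1.5,1.1],"turn": [-35,0,0],"grip": 10}]'

```text
clock: 7.28
tcp_pos: [0.5722, -0.2965, 0.2316]
eef_rot: [-125.3, -0.3, -45.0]
force: [0.4, 0.3, -2.6]
grip_width: 0.0203
```

Call:
apply_moves --series '[{"xyz": [0,0,0],"turn": [-5,0,0],"grip": 10},{"xyz": [0,0,0],"turn": [-10,0,0],"grip": 10},{"xyz": [0,0,0],"turn": [-10,0,0],"grip": 10},{"xyz": [0,0,0],"turn": [-10,0,0],"grip": 10}]'

```text
clock: 7.62
tcp_pos: [0.5705, -0.2953, 0.2303]
eef_rot: [-134.9, 0.1, -44.9]
force: [-0.1, 0.3, -1.2]
grip_width: 0.0202
```

```bash
python3 - <<'E'
from h import *
o=get_obs(); print(o['tcp_pos'].round(4),o['eef_rot'].round(2),o['q'].round(1),o['force'].round(1))
pm,Rm=now(); T=axes(-cy,-cz)
for nm,dz in(('40',.04),('in',.0015)): print(nm,rel(pm,Rm,CO+cx*(-.029)+cz*(-.003+dz),T))
E
```

```text
[ 0.5705 -0.2953  0.2303] [-1.349e+02  5.000e-02 -4.490e+01] [-14.4  43.5  62.9 -37.9  98.3  33.3] [-0.1  0.3 -1.2]
40 ([-0.01, 6.28, 2.0], [-0.1, 0.5, 0.5])
in ([-0.04, 10.13, 2.0], [-0.1, 0.5, 0.5])
```

Call:
apply_moves --series '[{"xyz": [0,1.5,1],"turn": [0,0.5,0.5],"grip": 10},{"xyz": [0,4,2],"turn": [0,0.5,0.5],"grip": 10},{"xyz": [0,6.2,2],"turn": [0,0.5,0.5],"grip": 10},{"xyz": [0,6.2,2],"turn": [0,0.5,0.5],"grip": 10},{"xyz": [0,6.2,2],"turn": [0,0.5,0.5],"grip": 10}]'

```text
clock: 8.03
tcp_pos: [0.5479, -0.3186, 0.1733]
eef_rot: [-134.9, 0.0, -45.9]
force: [-0.0, -0.0, -1.0]
grip_width: 0.0203
```

```bash
python3 - <<'E'
from h import *
pm,Rm=now(); T=axes(-cy,-cz); print(pm,rel(pm,Rm,CO+cx*(-.029)+cz*(-.003+.0015),T))
p,d,m=grab('wrist','w5'); X,pp,uv=cloud('w5'); Y=(X-CO)@np.c_[cx,cy,cz]*1000
g=(pp.max(1)>75)
# wall tops: cradle z near 3
k=g&(abs(Y[:,2]-2)<4)&(Y[:,0]>-10)&(Y[:,0]<54)&(abs(Y[:,1])<28); print('walls',k.sum(),'y+',np.percentile(Y[k&(Y[:,1]>0)][:,1],[2,50,98]) if (k&(Y[:,1]>0)).any() else '', 'y-',np.percentile(Y[k&(Y[:,1]<0)][:,1],[2,50,98]) if (k&(Y[:,1]<0)).any() else '')
k=(pp.max(1)<70)&(abs(Y[:,1])<20)&(Y[:,2]>30)&(Y[:,2]<65)&(Y[:,0]>-20)&(Y[:,0]<60); print('handle',k.sum(),np.percentile(Y[k],[2,50,98],axis=0))
E
```

```text
[ 0.54790242 -0.31862329  0.17334853] ([-0.05, 3.8, 0.28], [-0.1, -0.2, -0.2])
walls 2364 y+ [15.17570268 17.58473308 20.082284  ] y- [-19.80327035 -17.47748778 -15.17081623]
handle 10686 [[-18.09697738 -10.85573777  47.97601332]
 [ 19.88191448  -0.50569364  49.62716972]
 [ 50.4546298   10.01425501  50.93014508]]
```

View pics/w5.png

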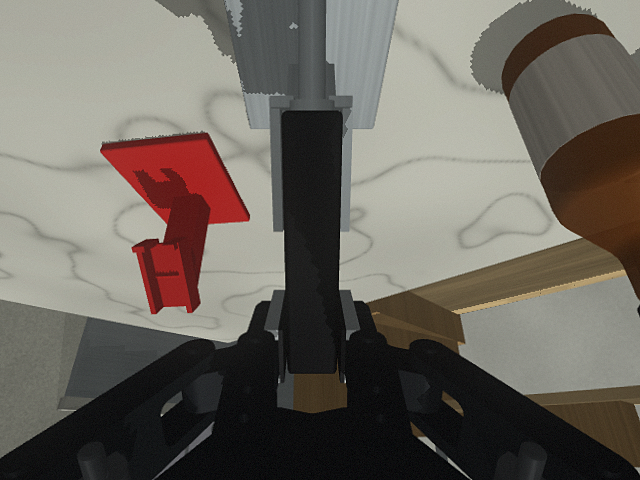

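Wrist view: handle (285–342) lies centred between the trough walls (272–352). Walls measure ±15 to 20 mm, symmetric. Lowering now.

Call:
apply_moves --series '[{"xyz": [0,0.8,0.25],"turn": [0,0,0],"grip": 10},{"xyz": [0,1.8,0.25],"turn": [0,0,0],"grip": 10},{"xyz": [0,2.8,0.25],"turn": [0,0,0],"grip": 10},{"xyz": [0,3.4,0.25],"turn": [0,0,0],"grip": 10},{"xyz": [0,3.7,0.25],"turn": [0,0,0],"grip": 10}]'

```text
clock: 8.5
tcp_pos: [0.5307, -0.3353, 0.1446]
eef_rot: [-135.0, 0.1, -45.7]
force: [1.0, 3.6, 7.4]
grip_width: 0.0204
```

Call:
apply_moves --series '[{"xyz": [0,0.1,0],"turn": [0,0,0],"grip": 10},{"xyz": [0,0.1,0],"turn": [0,0,0],"grip": 10}]'

```text
clock: 8.67
tcp_pos: [0.531, -0.3352, 0.1448]
eef_rot: [-135.0, 0.0, -45.7]
force: [-0.1, 3.9, 3.4]
grip_width: 0.0209
```

```bash
python3 - <<'E'
from h import *
pm,Rm=now(); print(((pm-CO)@np.c_[cx,cy,cz]*1000).round(1),get_obs()['force'])
E
```

```text
[-28.4  -0.6  -0.4] [-0.13075722  3.94200965  3.44478007]
```

Call:
apply_moves --series '[{"xyz": [0,0,0],"turn": [0,0,0],"grip": 30},{"xyz": [0,0,0],"turn": [0,0,0],"grip": 50},{"xyz": [0,0,0],"turn": [0,0,0],"grip": 55},{"xyz": [0,-1,0],"turn": [0,0,0],"grip": 60},{"xyz": [0,-3,0],"turn": [0,0,0],"grip": 60}]'

```text
clock: 9.08
tcp_pos: [0.5452, -0.3206, 0.1653]
eef_rot: [-135.1, 0.2, -45.8]
force: [-0.2, -0.5, 0.2]
grip_width: 0.0511
```

Call:
apply_moves --series '[{"xyz": [0,-3,0],"turn": [0,0,0],"grip": 60},{"xyz": [0,-6,0],"turn": [0,0,0],"grip": 60},{"xyz": [0,-8,0],"turn": [0,0,0],"grip": 60},{"xyz": [0,-8,0],"turn": [0,0,0],"grip": 60}]'

```text
clock: 9.42
tcp_pos: [0.59, -0.279, 0.2259]
eef_rot: [-134.8, -0.3, -45.6]
force: [1.6, -0.4, 0.3]
grip_width: 0.0511
```

```bash
python3 - <<'E'
from h import *
pm,Rm=now(); print(pm,((pm-CO)@np.c_[cx,cy,cz]*1000).round(1),get_obs()['force'],get_obs()['grip_width'])
p,d,m=grab('wrist','w6'); X,pp,uv=cloud('w6'); Y=(X-CO)@np.c_[cx,cy,cz]*1000
k=(pp.max(1)<70)&(abs(Y[:,1])<20)&(abs(Y[:,2]-11)<6)&(Y[:,0]>-70)&(Y[:,0]<60); print('handle',k.sum(),np.percentile(Y[k],[1,50,99],axis=0).round(1))
for a in(-45,-20,10,40):
    q=k&(abs(Y[:,0]-a)<6); print(a,np.percentile(Y[q][:,1],[2,98]).round(1),np.median(Y[q][:,2]).round(1)) if q.any() else print(a,'none')
T=axes(-cy,cx)
for nm,b in(('back 12cm',-.14),('back5',-.07),('grasp',-.021)): print(nm,rel(pm,Rm,CO+cx*b,T),(CO+cx*b).round(3))
E
```

```text
[ 0.59000276 -0.27900077  0.22590957] [-28.1  -1.8 114.6] [ 1.55385987 -0.42822842  0.25686386] 0.05108007500917134
handle 4631 [[-51.  -10.9  11.1]
 [  7.2  -0.1  13.4]
 [ 55.2  10.6  15. ]]
-45 [-10.2  10.1] 13.5
-20 [-10.8  10.4] 13.4
10 [-10.6  10.6] 13.4
40 [-11.1  10.1] 13.3
back 12cm ([-0.19, 11.42, -11.22], [89.8, 0.0, 0.3]) [ 0.474 -0.39   0.224]
back5 ([-0.21, 11.44, -4.22], [89.8, 0.0, 0.3]) [ 0.51  -0.355  0.174]
grasp ([-0.22, 11.46, 0.68], [89.8, 0.0, 0.3]) [ 0.534 -0.331  0.14 ]
```

Call:
apply_moves --series '[{"xyz": [0,-0.5,-2],"turn": [7,0,0],"grip": 60},{"xyz": [0,-1,-4],"turn": [14,0,0],"grip": 60},{"xyz": [0,-1,-6],"turn": [21,0,0],"grip": 60},{"xyz": [0,-0.5,-8],"turn": [28,0,0],"grip": 60},{"xyz": [0,0,-9.5],"turn": [35,0,0],"grip": 60}]'

```text
clock: 9.88
tcp_pos: [0.5383, -0.3286, 0.2914]
eef_rot: [-99.7, -0.2, -45.7]
force: [0.1, -0.7, -0.3]
grip_width: 0.0512
```

Call:
apply_moves --series '[{"xyz": [0,0.5,-1.5],"turn": [7,0,0],"grip": 60},{"xyz": [0,1,-3],"turn": [14,0,0],"grip": 60},{"xyz": [0,1.5,-4.5],"turn": [21,0,0],"grip": 60},{"xyz": [0,1.5,-5],"turn": [28,0,0],"grip": 60},{"xyz": [0,1.5,-5],"turn": [35,0,0],"grip": 60}]'

```text
clock: 10.3
tcp_pos: [0.5002, -0.3657, 0.2843]
eef_rot: [-64.7, -0.1, -45.9]
force: [0.7, 1.0, -1.0]
grip_width: 0.0514
```

Call:
apply_moves --series '[{"xyz": [0,0,0],"turn": [7,0,0],"grip": 60},{"xyz": [0,0,0],"turn": [14,0,0],"grip": 60},{"xyz": [0,0,0],"turn": [20,0,0],"grip": 60},{"xyz": [0,0,0],"turn": [20,0,0],"grip": 60},{"xyz": [0,0,0],"turn": [20,0,0],"grip": 60}]'

```text
clock: 10.72
tcp_pos: [0.5003, -0.3648, 0.282]
eef_rot: [-45.1, 0.2, -45.9]
force: [0.3, -0.2, -0.7]
grip_width: 0.0512
```

```bash
python3 - <<'E'
from h import *
o=get_obs(); print(o['q'].round(1),o['force'].round(1)); pm,Rm=now(); print(pm,((pm-CO)@np.c_[cx,cy,cz]*1000).round(1))
T=axes(-cy,cx)
for nm,b in(('-120',-.12),('-75',-.075),('grasp',-.021)): print(nm,rel(pm,Rm,CO+cx*b+cz*.002,T))
E
```

```text
[-63.5  30.9  80.3  42.3  86.8 -27. ] [ 0.3 -0.2 -0.7]
[ 0.50029817 -0.36478346  0.28195695] [-155.5   -0.3   66.4]
-120 ([0.01, 3.56, -6.44], [0.1, -0.3, 0.0])
-75 ([0.0, 8.06, -6.43], [0.1, -0.3, 0.0])
grasp ([-0.0, 13.46, -6.43], [0.1, -0.3, 0.0])
```

Call:
apply_moves --series '[{"xyz": [0,1,-2.2],"turn": [0,0,0],"grip": 60},{"xyz": [0,2,-4.4],"turn": [0,0,0],"grip": 60},{"xyz": [0,3.5,-6.4],"turn": [0,0,0],"grip": 60},{"xyz": [0,3.5,-6.4],"turn": [0,0,0],"grip": 60},{"xyz": [0,3.5,-6.4],"turn": [0,0,0],"grip": 60}]'

```text
clock: 11.13
tcp_pos: [0.4873, -0.3776, 0.2137]
eef_rot: [-45.1, 0.1, -45.6]
force: [-0.9, 0.6, 0.3]
grip_width: 0.0517
```

```bash
python3 - <<'E'
from h import *
pm,Rm=now(); print(pm,((pm-CO)@np.c_[cx,cy,cz]*1000).round(1))
p,d,m=grab('wrist','w7'); X,pp,uv=cloud('w7'); Y=(X-CO)@np.c_[cx,cy,cz]*1000
k=(pp.max(1)<75)&(abs(Y[:,1])<20)&(abs(Y[:,2])<20)&(Y[:,0]>-65)&(Y[:,0]<30); print(k.sum(),np.percentile(Y[k],[1,50,99],axis=0).round(1))
q=k&(Y[:,0]<-45); print('butt',q.sum(),np.percentile(Y[q],[2,50,98],axis=0).round(1))
q=k&(Y[:,0]>-40); print('top',q.sum(),np.percentile(Y[q],[2,50,98],axis=0).round(1))
print(rel(pm,Rm,CO+cx*-.021+cz*.002,axes(-cy,cx)))
E
```

```text
[ 0.48725332 -0.37758897  0.2137269 ] [-120.2   -0.3    5.3]
2015 [[-55.1 -14.8 -13.5]
 [-52.4   0.4   9.6]
 [ 27.   16.4  13.5]]
butt 1161 [[-55.1 -10.5  -7.8]
 [-53.7  -0.2   4. ]
 [-46.6  10.2  13.3]]
top 787 [[-39.  -14.8 -14.1]
 [ -5.3   0.5  13. ]
 [ 28.1  16.5  13.4]]
([-0.03, 9.92, -0.31], [0.1, -0.1, -0.0])
```

Call:
apply_moves --series '[{"xyz": [0,2.5,-0.3],"turn": [0,0,0],"grip": 60},{"xyz": [0,5,-0.3],"turn": [0,0,0],"grip": 60},{"xyz": [0,7.5,-0.3],"turn": [0,0,0],"grip": 60},{"xyz": [0,9.3,-0.3],"turn": [0,0,0],"grip": 60},{"xyz": [0,9.9,-0.3],"turn": [0,0,0],"grip": 60}]'

```text
clock: 11.6
tcp_pos: [0.5368, -0.3291, 0.1417]
eef_rot: [-45.0, -0.0, -45.6]
force: [-0.6, 0.4, -0.1]
grip_width: 0.0514
```

Call:
apply_moves --series '[{"xyz": [0,0,0],"turn": [0,0,0],"grip": 40},{"xyz": [0,0,0],"turn": [0,0,0],"grip": 10},{"xyz": [0,0,0],"turn": [0,0,0],"grip": 10},{"xyz": [0,0,0],"turn": [0,0,0],"grip": 10},{"xyz": [0,0,0],"turn": [0,0,0],"grip": 10}]'

```text
clock: 12.02
tcp_pos: [0.5354, -0.332, 0.1426]
eef_rot: [-45.0, -0.1, -45.8]
force: [-2.6, -1.1, 9.4]
grip_width: 0.0208
```

```bash
python3 - <<'E'
from h import *
pm,Rm=now(); print(pm,((pm-CO)@np.c_[cx,cy,cz]*1000).round(1),get_obs()['force'],get_obs()['eef_rot'])
E
```

```text
[ 0.535446   -0.33198059  0.14264897] [-23.   -1.4   1.9] [-2.60027624 -1.05139405  9.38547543] [-44.99222742  -0.10092995 -45.75361684]
```

Call:
apply_moves --series '[{"xyz": [0,-0.1,0.8],"turn": [0,0,0],"grip": 5},{"xyz": [0,-0.3,2],"turn": [0,0,0],"grip": 5},{"xyz": [0,-0.6,4],"turn": [0,0,0],"grip": 5},{"xyz": [0,-2,6],"turn": [0,0,0],"grip": 5},{"xyz": [0,-4,8],"turn": [0,0,0],"grip": 5}]'

```text
clock: 12.43
tcp_pos: [0.5561, -0.3097, 0.2272]
eef_rot: [-45.0, 0.1, -45.7]
force: [-0.2, 0.1, -0.7]
grip_width: 0.0211
```

Call:
apply_moves --series '[{"xyz": [0,-2,2],"turn": [-4,0,0],"grip": 5},{"xyz": [0,-4,4],"turn": [-10,0,0],"grip": 5},{"xyz": [0,-6,6],"turn": [-17,0,0],"grip": 5},{"xyz": [0,-7,7],"turn": [-24,0,0],"grip": 5},{"xyz": [0,-8,8],"turn": [-30,0,0],"grip": 5}]'

```text
clock: 12.85
tcp_pos: [0.5562, -0.3115, 0.344]
eef_rot: [-75.3, -0.4, -45.8]
force: [0.2, 0.6, -2.6]
grip_width: 0.0215
```

Call:
apply_moves --series '[{"xyz": [0,0,0],"turn": [-6,0,0],"grip": 5},{"xyz": [0,0,0],"turn": [-12,0,0],"grip": 5},{"xyz": [0,0,0],"turn": [-15,0,0],"grip": 5},{"xyz": [0,0,0],"turn": [-15,0,0],"grip": 5}]'

```text
clock: 13.18
tcp_pos: [0.5571, -0.3092, 0.3406]
eef_rot: [-90.1, -0.1, -45.6]
force: [-0.1, 0.7, -0.9]
grip_width: 0.0211
```

```bash
cat >> h.py <<'E'
MC=np.array([.5952,.0077,0]); MR=Ro.from_euler('z',182.4,degrees=True)
SEAM=[(-80,-15),(-30,-15),(30,15),(80,15)]
def mw(x,y,z=33): return MC+MR.apply(np.array([x,y,z])/1000)
E
python3 - <<'E'
from h import *
o=get_obs(); print(o['tcp_pos'].round(4),o['eef_rot'].round(2),o['q'].round(1),o['force'].round(1),o['grip_width'])
for t in('w0','w1','w3'):
    if t=='w0': t='wrist0'
    X,pp,uv=cloud(t); Y=MR.inv().apply(X-MC)*1000
    k=(abs(Y[:,0])<88)&(abs(Y[:,1])<50)&(Y[:,2]>28)&(Y[:,2]<38)
    for a,b in((-85,-70),(-70,-50),(-50,-35),(35,50),(50,70),(70,85)):
        q=k&(Y[:,0]>a)&(Y[:,0]<b)
        if q.sum()>10: print(t,a,q.sum(),np.percentile(Y[q],[3,50,97],axis=0)[:,1:].round(1).tolist())
    k=(abs(Y[:,2]-45)<3); r=cv2.minAreaRect(Y[k&(abs(Y[:,0])<110)&(abs(Y[:,1])<75)][:,:2].astype(np.float32)); print(t,r)
p,R=now(); T=Ro.from_euler('xyz',[-90,0,-45.6],degrees=True)
t=mw(-80,-15); t[2]=.32; print(t,rel(p,R,t,T))
E
```

```text
[ 0.5571 -0.3092  0.3406] [-9.012e+01 -9.000e-02 -4.556e+01] [-34.3  24.9  65.8  -0.1  89.3  11.2] [-0.1  0.7 -0.9] 0.021128144894751788
wrist0 -85 176 [[-19.2, 31.8], [-14.0, 33.6], [-8.9, 36.4]]
wrist0 -70 226 [[-19.1, 32.0], [-13.9, 33.5], [-9.0, 36.1]]
wrist0 -50 175 [[-18.9, 32.2], [-13.8, 33.4], [-8.9, 35.4]]
wrist0 35 149 [[11.8, 32.3], [16.8, 33.5], [21.2, 35.7]]
wrist0 50 192 [[12.1, 32.1], [16.9, 33.5], [21.1, 36.4]]
wrist0 70 150 [[11.6, 32.2], [16.8, 33.6], [21.1, 36.7]]
wrist0 ((0.6656875610351562, 0.0863189697265625), (121.19380950927734, 190.84889221191406), 89.90354919433594)
w1 -85 327 [[-17.0, 32.2], [-12.1, 33.5], [-8.6, 37.3]]
w1 -70 427 [[-17.0, 32.3], [-12.4, 33.5], [-8.8, 37.1]]
w1 -50 321 [[-17.0, 32.2], [-12.3, 33.5], [-8.8, 37.3]]
w1 50 193 [[14.1, 32.3], [17.8, 33.5], [20.9, 37.7]]
w1 70 239 [[14.3, 32.3], [18.4, 33.5], [21.0, 37.8]]
w1 ((0.56597900390625, 0.013763427734375), (191.37893676757812, 121.13499450683594), 0.016615936532616615)
w3 35 148 [[19.2, 32.6], [20.6, 35.1], [21.8, 37.9]]
w3 50 195 [[19.2, 32.7], [20.7, 35.0], [21.9, 37.9]]
w3 70 133 [[19.5, 32.7], [20.6, 35.0], [21.7, 37.8]]
w3 ((18.408950805664062, -2.511260986328125), (154.4567413330078, 118.52273559570312), 0.08137144893407822)
[0.67450169 0.02603689 0.32      ] ([-15.71, 1.96, 31.86], [0.1, 0.0, 0.1])
```

Call:
apply_moves --series '[{"xyz": [-1,0,2],"turn": [0,0,0],"grip": 5},{"xyz": [-2.7,0.2,5.4],"turn": [0,0,0],"grip": 5},{"xyz": [-4.4,0.4,8.9],"turn": [0,0,0],"grip": 5},{"xyz": [-6.1,0.6,12.4],"turn": [0,0,0],"grip": 5},{"xyz": [-7.8,1,15.9],"turn": [0,0,0],"grip": 5}]'

```text
clock: 13.6
tcp_pos: [0.6151, -0.143, 0.3301]
eef_rot: [-89.8, 0.0, -45.8]
force: [0.6, -0.8, -1.3]
grip_width: 0.0211
```

Call:
apply_moves --series '[{"xyz": [-1.7,0.5,3.5],"turn": [0,0,0],"grip": 5},{"xyz": [-3.4,1,7],"turn": [0,0,0],"grip": 5},{"xyz": [-5.1,1.5,10.4],"turn": [0,0,0],"grip": 5},{"xyz": [-6.7,3,13.6],"turn": [0,0,0],"grip": 5},{"xyz": [-7.9,5,15.9],"turn": [0,0,0],"grip": 5}]'

```text
clock: 14.02
tcp_pos: [0.6748, 0.0259, 0.2807]
eef_rot: [-89.7, -0.0, -45.7]
force: [0.5, -0.5, -0.5]
grip_width: 0.0213
```

Call:
apply_moves --series '[{"xyz": [0,3,0],"turn": [0,0,0],"grip": 5},{"xyz": [0,5,0],"turn": [0,0,0],"grip": 5},{"xyz": [0,5,0],"turn": [0,0,0],"grip": 5},{"xyz": [0,5,0],"turn": [0,0,0],"grip": 5}]'

```text
clock: 14.35
tcp_pos: [0.6732, 0.0228, 0.2294]
eef_rot: [-90.0, 0.1, -45.8]
force: [0.3, 0.1, 0.1]
grip_width: 0.0208
```

```bash
python3 - <<'E'
from h import *
o=get_obs(); print(o['tcp_pos'].round(4),o['eef_rot'].round(2),o['force'].round(1))
p,R=now(); pic,d,m=grab('wrist','w8')
print('expected tip px',proj(m,p+R.apply([0,.1535,0])),'seam px',proj(m,[mw(x,y) for x,y in SEAM]).round(0).tolist())
X,pp,uv=cloud('w8'); Y=R.inv().apply(X-p)*1000
k=(np.hypot(Y[:,0],Y[:,2])<12)&(Y[:,1]>85)&(Y[:,1]<165)
for a in range(85,165,8):
    q=k&(abs(Y[:,1]-a)<4)
    if q.sum()>4: print(a,q.sum(),np.percentile(Y[q][:,0],[3,97]).round(1),np.percentile(Y[q][:,2],[50,97]).round(1))
u,v=proj(m,p+R.apply([0,.1535,0]))[0].astype(int); x0=max(0,u-100);y0=max(0,v-90)
c=pic[y0:y0+180,x0:x0+200]; cv2.imwrite('pics/c8.png',cv2.resize(c,None,fx=3,fy=3,interpolation=cv2.INTER_CUBIC)); print(x0,y0)
E
```

```text
[0.6732 0.0228 0.2294] [-89.99   0.12 -45.78] [0.3 0.1 0.1]
expected tip px [[312.0373201  225.89111091]] seam px [[311.0, 213.0], [279.0, 248.0], [264.0, 305.0], [236.0, 335.0]]
101 16 [-4.2  1.8] [4.5 5. ]
109 31 [-5.3  3. ] [4.2 4.9]
117 30 [-5.5  3. ] [4.  4.8]
125 32 [-5.6  3.2] [4.  4.8]
133 21 [-5.8  2.8] [3.9 4.7]
149 7 [-2.5  0.7] [2.  2.2]
212 135
```

View pics/c8.png

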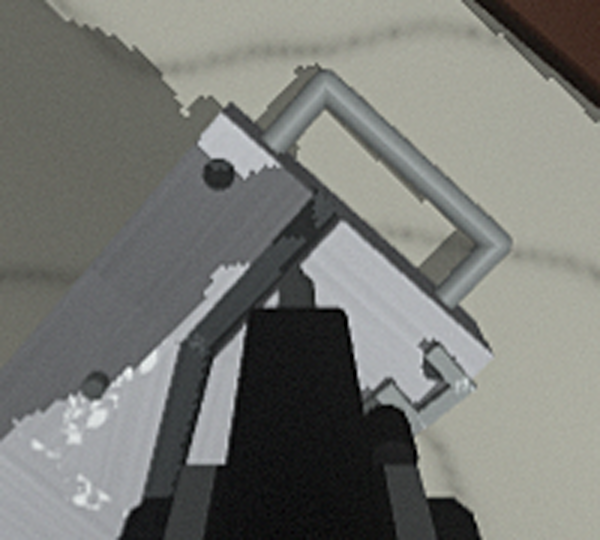

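Crop: tip just above the handle at crop (290,270), i.e. pixel (309,225). The groove's handle end is at crop (300,232), which matches the projected seam_0. The tip sits about 1 mm off in tool x, so I'll correct for that and lower.

Call:
apply_moves --series '[{"xyz": [0.14,0.5,0.5],"turn": [0,0,0],"grip": 5},{"xyz": [0.14,1.5,0.5],"turn": [0,0,0],"grip": 5},{"xyz": [0.14,2.8,0.5],"turn": [0,0,0],"grip": 5},{"xyz": [0.14,3.3,0.5],"turn": [0,0,0],"grip": 5},{"xyz": [0.14,3.6,0.5],"turn": [0,0,0],"grip": 5}]'

```text
clock: 14.82
tcp_pos: [0.678, 0.0256, 0.1926]
eef_rot: [-90.0, 0.0, -45.7]
force: [-0.2, -0.0, -1.6]
grip_width: 0.0209
```

Call:
apply_moves --series '[{"xyz": [0,0.1,0],"turn": [0,0,0],"grip": 5},{"xyz": [0,0.2,0],"turn": [0,0,0],"grip": 5},{"xyz": [0,0.2,0],"turn": [0,0,0],"grip": 5}]'

```text
clock: 15.07
tcp_pos: [0.6785, 0.0256, 0.1918]
eef_rot: [-90.0, -0.0, -45.7]
force: [-0.2, -0.5, -2.2]
grip_width: 0.0208
```

```bash
python3 - <<'E'
from h import *
p,R=now(); o=get_obs(); print(p,o['eef_rot'],o['force'])
pic,d,m=grab('wrist','w9'); o=get_obs(); print(o['force'])
tip=p+R.apply([-.001,.1535,0]); print('tip mould',MR.inv().apply(tip-np.array([.5946,.0077,0]))*1000)
X,pp,uv=cloud('w9'); Y=R.inv().apply(X-p)*1000
k=(np.hypot(Y[:,0],Y[:,2])<12)&(Y[:,1]>85)&(Y[:,1]<146)
for a in range(101,150,8):
    q=k&(abs(Y[:,1]-a)<4)
    if q.sum()>4: print(a,q.sum(),np.percentile(Y[q][:,0],[3,97]).round(1),np.percentile(Y[q][:,2],[50,97]).round(1))
E
```

```text
[0.67849078 0.02563977 0.19175226] [-8.99758644e+01 -2.47338734e-02 -4.57112647e+01] [-0.19186711 -0.45701754 -2.16610977]
[ 0.34153205  0.13929357 -1.80642184]
tip mould [-83.99312689 -15.14933547  38.25185815]
101 16 [-4.2  1.8] [4.5 4.9]
109 30 [-5.4  2.9] [4.1 4.9]
117 32 [-5.6  3. ] [4.2 4.8]
125 29 [-5.7  3.1] [4.1 4.8]
133 23 [-5.8  3.2] [3.8 4.8]
149 25 [-10.4   9.7] [ 0.9 10. ]
```

Call:
apply_moves --series '[{"xyz": [0,0.2,0],"turn": [0,0,0],"grip": 5},{"xyz": [0,0.4,0],"turn": [0,0,0],"grip": 5},{"xyz": [0,0.5,0],"turn": [0,0,0],"grip": 5},{"xyz": [0,0.5,0],"turn": [0,0,0],"grip": 5}]'

```text
clock: 15.45
tcp_pos: [0.6784, 0.0257, 0.1863]
eef_rot: [-90.0, -0.0, -45.7]
force: [-0.3, 0.4, 0.4]
grip_width: 0.021
```

Call:
apply_moves --series '[{"xyz": [0,0.1,0],"turn": [0,0,0],"grip": 5},{"xyz": [0,0.2,0],"turn": [0,0,0],"grip": 5},{"xyz": [0,0.2,0],"turn": [0,0,0],"grip": 5}]'

```text
clock: 15.7
tcp_pos: [0.6784, 0.0257, 0.1844]
eef_rot: [-90.0, -0.0, -45.7]
force: [-0.7, -0.9, 2.5]
grip_width: 0.021
```

```bash
python3 - <<'E'
from h import *
F=[]
for i in range(8): cams.camera('side'); F.append(get_obs()['force'])
print(np.mean(F,0),np.std(F,0),get_obs()['tcp_pos'])
E
```

```text
[ 0.38008423 -0.10630987  1.60369696] [0.43699038 0.37967742 0.26396142] [0.67834672 0.02570855 0.18447922]
```

```bash
python3 - <<'E'
from h import *
p,R=now(); W=np.array([(-84,-15.1),(-30,-15),(30,15),(84,15)],float)
s=np.r_[0,np.cumsum(np.linalg.norm(np.diff(W,axis=0),axis=1))]
S=np.r_[1,2.5,np.arange(5.5,s[-1]-2.5,3.2),s[-1]-1,s[-1],s[-1]]; print(len(S),s)
P=np.c_[np.interp(S,s,W[:,0]),np.interp(S,s,W[:,1])]
T=R.inv().apply(MR.apply(np.c_[P-W[0],0*S]/1000))*100; cur=np.zeros(3)
for i in range(0,len(S),5):
    print(i//5,[[round(float(a),2) for a in t-cur] for t in T[i:i+5]],P[i:i+5][-1].round(0)); cur=cur+np.round(T[i:i+5][-1]-cur,2)
E
```

```text
58 [  0.          54.00009259 121.08213192 175.08213192]
0 [[-0.07, -0.0, -0.07], [-0.17, -0.0, -0.19], [-0.37, -0.0, -0.41], [-0.58, -0.0, -0.65], [-0.79, -0.0, -0.89]] [-72. -15.]
1 [[-0.22, -0.0, -0.24], [-0.43, -0.0, -0.47], [-0.64, -0.0, -0.71], [-0.86, -0.0, -0.95], [-1.07, -0.0, -1.19]] [-56. -15.]
2 [[-0.21, -0.0, -0.24], [-0.43, -0.0, -0.48], [-0.64, -0.0, -0.72], [-0.85, -0.0, -0.95], [-1.07, -0.0, -1.19]] [-40. -15.]
3 [[-0.21, -0.0, -0.24], [-0.42, -0.0, -0.48], [-0.64, -0.0, -0.72], [-0.74, -0.0, -1.02], [-0.82, -0.0, -1.33]] [-25. -12.]
4 [[-0.09, -0.0, -0.3], [-0.17, -0.0, -0.61], [-0.26, -0.0, -0.92], [-0.34, -0.0, -1.23], [-0.43, -0.0, -1.54]] [-10.  -5.]
5 [[-0.08, -0.0, -0.31], [-0.17, -0.0, -0.62], [-0.25, -0.0, -0.92], [-0.34, -0.0, -1.23], [-0.42, -0.0, -1.54]] [4. 2.]
6 [[-0.09, -0.0, -0.31], [-0.17, -0.0, -0.62], [-0.25, -0.0, -0.93], [-0.34, -0.0, -1.24], [-0.42, -0.0, -1.54]] [18.  9.]
7 [[-0.09, -0.0, -0.31], [-0.17, -0.0, -0.62], [-0.26, -0.0, -0.93], [-0.34, -0.0, -1.24], [-0.54, -0.0, -1.49]] [33. 15.]
8 [[-0.21, -0.0, -0.23], [-0.43, -0.0, -0.47], [-0.64, -0.0, -0.71], [-0.86, -0.0, -0.95], [-1.07, -0.0, -1.19]] [49. 15.]
9 [[-0.21, -0.0, -0.23], [-0.43, -0.0, -0.47], [-0.64, -0.0, -0.71], [-0.85, -0.0, -0.95], [-1.07, -0.0, -1.19]] [65. 15.]
10 [[-0.21, -0.0, -0.24], [-0.42, -0.0, -0.47], [-0.64, -0.0, -0.71], [-0.85, -0.0, -0.95], [-1.07, -0.0, -1.19]] [81. 15.]
11 [[-0.14, -0.0, -0.16], [-0.21, -0.0, -0.24], [-0.21, -0.0, -0.24]] [84. 15.]
```

Call:
apply_moves --series '[{"xyz": [-0.07,0,-0.07],"turn": [0,0,0],"grip": 5},{"xyz": [-0.17,0,-0.19],"turn": [0,0,0],"grip": 5},{"xyz": [-0.37,0,-0.41],"turn": [0,0,0],"grip": 5},{"xyz": [-0.58,0,-0.65],"turn": [0,0,0],"grip": 5},{"xyz": [-0.79,0,-0.89],"turn": [0,0,0],"grip": 5}]'

```text
clock: 16.52
tcp_pos: [0.6662, 0.0251, 0.1845]
eef_rot: [-90.0, -0.0, -45.7]
force: [2.6, 0.4, 2.2]
grip_width: 0.0213
```

Call:
apply_moves --series '[{"xyz": [-0.22,0,-0.24],"turn": [0,0,0],"grip": 5},{"xyz": [-0.43,0,-0.47],"turn": [0,0,0],"grip": 5},{"xyz": [-0.64,0,-0.71],"turn": [0,0,0],"grip": 5},{"xyz": [-0.86,0,-0.95],"turn": [0,0,0],"grip": 5},{"xyz": [-1.07,0,-1.19],"turn": [0,0,0],"grip": 5}]'

```text
clock: 16.93
tcp_pos: [0.65, 0.0245, 0.1844]
eef_rot: [-90.0, -0.0, -45.7]
force: [4.0, -0.9, 2.6]
grip_width: 0.0209
```

Call:
apply_moves --series '[{"xyz": [-0.21,0,-0.24],"turn": [0,0,0],"grip": 5},{"xyz": [-0.43,0,-0.48],"turn": [0,0,0],"grip": 5},{"xyz": [-0.64,0,-0.72],"turn": [0,0,0],"grip": 5},{"xyz": [-0.85,0,-0.95],"turn": [0,0,0],"grip": 5},{"xyz": [-1.07,0,-1.19],"turn": [0,0,0],"grip": 5}]'

```text
clock: 17.35
tcp_pos: [0.6341, 0.0238, 0.1844]
eef_rot: [-90.0, -0.0, -45.7]
force: [4.1, 0.2, 2.2]
grip_width: 0.0209
```

```bash
cat > t.py <<'E'
from h import *
F=[]
for i in range(4): cams.camera('side'); F.append(get_obs()['force'])
p,R=now(); print(np.mean(F,0),p); print('tip mould',MR.inv().apply(p+R.apply([-.001,.1535,0])-np.array([.5946,.0077,0]))*1000, get_obs()['eef_rot'])
E
python3 t.py
```

```text
[-0.96661194  0.65467543  2.23882209] [0.63349653 0.02392248 0.1840784 ]
tip mould [-38.56866311 -15.36785228  30.58025011] [-9.00738670e+01  8.83348533e-02 -4.57074672e+01]
```

Call:
apply_moves --series '[{"xyz": [-0.21,0,-0.24],"turn": [0,0,0],"grip": 5},{"xyz": [-0.42,0,-0.48],"turn": [0,0,0],"grip": 5},{"xyz": [-0.64,0,-0.72],"turn": [0,0,0],"grip": 5},{"xyz": [-0.74,0,-1.02],"turn": [0,0,0],"grip": 5},{"xyz": [-0.82,0,-1.33],"turn": [0,0,0],"grip": 5}]'

```text
clock: 17.97
tcp_pos: [0.6189, 0.0205, 0.1845]
eef_rot: [-90.0, -0.0, -45.7]
force: [4.0, 1.0, 1.1]
grip_width: 0.0211
```

Call:
apply_moves --series '[{"xyz": [-0.09,0,-0.3],"turn": [0,0,0],"grip": 5},{"xyz": [-0.17,0,-0.61],"turn": [0,0,0],"grip": 5},{"xyz": [-0.26,0,-0.92],"turn": [0,0,0],"grip": 5},{"xyz": [-0.34,0,-1.23],"turn": [0,0,0],"grip": 5},{"xyz": [-0.43,0,-1.54],"turn": [0,0,0],"grip": 5}]'

```text
clock: 18.38
tcp_pos: [0.6049, 0.0125, 0.1844]
eef_rot: [-90.0, -0.0, -45.7]
force: [2.6, 2.2, 1.2]
grip_width: 0.0213
```

Call:
apply_moves --series '[{"xyz": [-0.08,0,-0.31],"turn": [0,0,0],"grip": 5},{"xyz": [-0.17,0,-0.62],"turn": [0,0,0],"grip": 5},{"xyz": [-0.25,0,-0.92],"turn": [0,0,0],"grip": 5},{"xyz": [-0.34,0,-1.23],"turn": [0,0,0],"grip": 5},{"xyz": [-0.42,0,-1.54],"turn": [0,0,0],"grip": 5}]'

```text
clock: 18.8
tcp_pos: [0.5909, 0.0048, 0.1844]
eef_rot: [-90.0, 0.0, -45.7]
force: [2.2, 1.3, 1.5]
grip_width: 0.0209
```

```bash
python3 t.py
```

```text
[0.00383133 0.03339381 2.34969063] [0.59048687 0.00480541 0.18418079]
tip mould [ 5.12926221  2.00524482 30.68182624] [-9.00715709e+01  4.92326505e-02 -4.57088149e+01]
```

Call:
apply_moves --series '[{"xyz": [-0.09,0,-0.31],"turn": [0,0,0],"grip": 5},{"xyz": [-0.17,0,-0.62],"turn": [0,0,0],"grip": 5},{"xyz": [-0.25,0,-0.93],"turn": [0,0,0],"grip": 5},{"xyz": [-0.34,0,-1.24],"turn": [0,0,0],"grip": 5},{"xyz": [-0.42,0,-1.54],"turn": [0,0,0],"grip": 5}]'

```text
clock: 19.42
tcp_pos: [0.577, -0.0029, 0.1845]
eef_rot: [-90.0, -0.0, -45.7]
force: [2.2, 1.1, 2.4]
grip_width: 0.0213
```

Call:
apply_moves --series '[{"xyz": [-0.09,0,-0.31],"turn": [0,0,0],"grip": 5},{"xyz": [-0.17,0,-0.62],"turn": [0,0,0],"grip": 5},{"xyz": [-0.26,0,-0.93],"turn": [0,0,0],"grip": 5},{"xyz": [-0.34,0,-1.24],"turn": [0,0,0],"grip": 5},{"xyz": [-0.54,0,-1.49],"turn": [0,0,0],"grip": 5}]'

```text
clock: 19.83
tcp_pos: [0.5626, -0.0097, 0.1844]
eef_rot: [-90.0, -0.0, -45.7]
force: [3.7, -0.1, 1.5]
grip_width: 0.0211
```

Call:
apply_moves --series '[{"xyz": [-0.21,0,-0.23],"turn": [0,0,0],"grip": 5},{"xyz": [-0.43,0,-0.47],"turn": [0,0,0],"grip": 5},{"xyz": [-0.64,0,-0.71],"turn": [0,0,0],"grip": 5},{"xyz": [-0.86,0,-0.95],"turn": [0,0,0],"grip": 5},{"xyz": [-1.07,0,-1.19],"turn": [0,0,0],"grip": 5}]'

```text
clock: 20.25
tcp_pos: [0.5465, -0.0099, 0.1844]
eef_rot: [-90.0, 0.0, -45.7]
force: [3.3, 0.7, 1.3]
grip_width: 0.0213
```

```bash
python3 t.py
```

```text
[-0.44416473  0.68490722  2.20998901] [ 0.5459349  -0.00985734  0.18413957]
tip mould [50.30487366 14.71616246 30.6412601 ] [-9.00668149e+01  8.17495519e-02 -4.57068813e+01]
```

Two and a bit calls remain, then I'll lift straight up.

Call:
apply_moves --series '[{"xyz": [-0.21,0,-0.23],"turn": [0,0,0],"grip": 5},{"xyz": [-0.43,0,-0.47],"turn": [0,0,0],"grip": 5},{"xyz": [-0.64,0,-0.71],"turn": [0,0,0],"grip": 5},{"xyz": [-0.85,0,-0.95],"turn": [0,0,0],"grip": 5},{"xyz": [-1.07,0,-1.19],"turn": [0,0,0],"grip": 5}]'

```text
clock: 20.87
tcp_pos: [0.5307, -0.0107, 0.1845]
eef_rot: [-90.0, -0.0, -45.7]
force: [3.4, 0.3, 1.5]
grip_width: 0.0211
```

Call:
apply_moves --series '[{"xyz": [-0.21,0,-0.24],"turn": [0,0,0],"grip": 5},{"xyz": [-0.42,0,-0.47],"turn": [0,0,0],"grip": 5},{"xyz": [-0.64,0,-0.71],"turn": [0,0,0],"grip": 5},{"xyz": [-0.85,0,-0.95],"turn": [0,0,0],"grip": 5},{"xyz": [-1.07,0,-1.19],"turn": [0,0,0],"grip": 5}]'

```text
clock: 21.28
tcp_pos: [0.5145, -0.0113, 0.1844]
eef_rot: [-90.0, -0.0, -45.7]
force: [2.0, 0.5, 2.0]
grip_width: 0.0209
```

Call:
apply_moves --series '[{"xyz": [-0.14,0,-0.16],"turn": [0,0,0],"grip": 5},{"xyz": [-0.21,0,-0.24],"turn": [0,0,0],"grip": 5},{"xyz": [-0.21,0,-0.24],"turn": [0,0,0],"grip": 5}]'

```text
clock: 21.53
tcp_pos: [0.5112, -0.0114, 0.1843]
eef_rot: [-90.0, 0.0, -45.7]
force: [1.6, -0.1, 1.1]
grip_width: 0.0209
```

```bash
python3 t.py
```

```text
[0.50406494 0.93769222 1.96991178] [ 0.51134685 -0.01137131  0.18423781]
tip mould [84.77018475 14.80252606 30.73850378] [-9.00290372e+01  3.67723069e-02 -4.57064080e+01]
```

Call:
apply_moves --series '[{"xyz": [0,-0.3,0],"turn": [0,0,0],"grip": 5},{"xyz": [0,-1.5,0],"turn": [0,0,0],"grip": 5},{"xyz": [0,-4,0],"turn": [0,0,0],"grip": 5},{"xyz": [0,-7,0],"turn": [0,0,0],"grip": 5},{"xyz": [0,-10,0],"turn": [0,0,0],"grip": 5}]'

```text
clock: 22.15
tcp_pos: [0.5107, -0.0114, 0.2851]
eef_rot: [-90.1, 0.1, -45.7]
force: [1.1, -0.5, -1.4]
grip_width: 0.0209
```

```bash
python3 - <<'E'
from h import *
p,R=now(); print(p,R.as_euler('xyz',degrees=True))
t=np.array([.5571,-.3092,.3406]); print(rel(p,R,t,R))
E
```

```text
[ 0.51067657 -0.01137842  0.28514345] [-90.09627837   0.10726081 -45.70634934]
([24.55, -5.56, -17.48], [0.0, 0.0, 0.0])
```

Call:
apply_moves --series '[{"xyz": [2,-1.5,-1.4],"turn": [0,0,0],"grip": 5},{"xyz": [5,-3,-3.5],"turn": [0,0,0],"grip": 5},{"xyz": [8,-4.5,-5.6],"turn": [0,0,0],"grip": 5},{"xyz": [11,-5.5,-7.8],"turn": [0,0,0],"grip": 5},{"xyz": [14,-5.5,-10],"turn": [0,0,0],"grip": 5}]'

```text
clock: 22.57
tcp_pos: [0.5381, -0.1834, 0.3416]
eef_rot: [-90.0, -0.1, -45.7]
force: [0.7, 1.6, -0.7]
grip_width: 0.0215
```

Call:
apply_moves --series '[{"xyz": [3,0,-2.1],"turn": [0,0,0],"grip": 5},{"xyz": [6,0,-4.2],"turn": [0,0,0],"grip": 5},{"xyz": [9,0,-6.4],"turn": [0,0,0],"grip": 5},{"xyz": [10.5,0,-7.4],"turn": [5,0,0],"grip": 5},{"xyz": [10.5,0,-7.4],"turn": [12,0,0],"grip": 5}]'

```text
clock: 22.98
tcp_pos: [0.5593, -0.3109, 0.3388]
eef_rot: [-77.9, -0.0, -45.7]
force: [-0.8, 1.6, -2.4]
grip_width: 0.0211
```

Call:
apply_moves --series '[{"xyz": [0,0,0],"turn": [7,0,0],"grip": 5},{"xyz": [0,0,0],"turn": [14,0,0],"grip": 5},{"xyz": [0,0,0],"turn": [21,0,0],"grip": 5},{"xyz": [0,0,0],"turn": [28,0,0],"grip": 5},{"xyz": [0,0,0],"turn": [33,0,0],"grip": 5}]'

```text
clock: 23.4
tcp_pos: [0.5573, -0.3092, 0.3394]
eef_rot: [-44.6, -0.0, -45.8]
force: [-0.0, 0.4, -2.5]
grip_width: 0.0211
```

Call:
apply_moves --series '[{"xyz": [0,0,0],"turn": [0,0,0],"grip": 5},{"xyz": [0,0,0],"turn": [0,0,0],"grip": 5}]'

```text
clock: 23.57
tcp_pos: [0.5573, -0.3089, 0.3383]
eef_rot: [-45.1, 0.2, -45.8]
force: [0.7, -0.7, -1.4]
grip_width: 0.021
```

```bash
cat > u.py <<'E'
from h import *
p,R=now(); T=axes(-cy,cx); o=get_obs(); print(o['clock'],((p-CO)@np.c_[cx,cy,cz]*1000).round(1),o['force'].round(1),o['eef_rot'].round(1))
for z in(.06,.035,.004): print(z,rel(p,R,CO+cx*-.0245+cy*-.001+cz*z,T))
E
python3 u.py
```

```text
23.5667 [-138.9   -0.2  162.7] [ 0.7 -0.7 -1.4] [-45.1   0.2 -45.8]
0.06 ([0.12, 11.46, -10.25], [0.1, -0.2, 0.0])
0.035 ([0.13, 11.46, -12.75], [0.1, -0.2, 0.0])
0.004 ([0.14, 11.47, -15.85], [0.1, -0.2, 0.0])
```

Call:
apply_moves --series '[{"xyz": [0,2.5,-2.2],"turn": [0,0,0],"grip": 5},{"xyz": [0.1,5,-4.5],"turn": [0,0,0],"grip": 5},{"xyz": [0.1,8,-7],"turn": [0,0,0],"grip": 5},{"xyz": [0.1,10.5,-9.4],"turn": [0,0,0],"grip": 5},{"xyz": [0.1,11.4,-10.2],"turn": [0,0,0],"grip": 5}]'

```text
clock: 23.98
tcp_pos: [0.5645, -0.301, 0.1829]
eef_rot: [-45.1, 0.2, -45.5]
force: [-0.4, 1.7, -1.4]
grip_width: 0.0211
```

Call:
apply_moves --series '[{"xyz": [0,0,-1],"turn": [0,0,0],"grip": 5},{"xyz": [0,0,-2],"turn": [0,0,0],"grip": 5},{"xyz": [0,0,-2.5],"turn": [0,0,0],"grip": 5},{"xyz": [0,0,-2.5],"turn": [0,0,0],"grip": 5}]'

```text
clock: 24.32
tcp_pos: [0.552, -0.3169, 0.1698]
eef_rot: [-45.0, -0.1, -45.8]
force: [-0.5, 0.2, -0.4]
grip_width: 0.0213
```

```bash
cat >> u.py <<'E'
pic,d,m=grab('wrist','w10_%d'%(o['clock']*10)); X,pp,uv=cloud('w10_%d'%(o['clock']*10)); Y=(X-CO)@np.c_[cx,cy,cz]*1000
for a in(0,15,30,45,53):
    q=(pp.max(1)<70)&(abs(Y[:,0]-a)<5)&(abs(Y[:,1])<14)&(Y[:,2]>5); 
    if q.sum()>5: print('handle',a,q.sum(),np.percentile(Y[q][:,1],[2,98]).round(1),np.median(Y[q][:,2]).round(1))
g=(pp.max(1)>75)&(abs(Y[:,2]-2)<4)&(Y[:,0]>-5)&(Y[:,0]<54)&(abs(Y[:,1])<26)
for s in(1,-1):
    q=g&(Y[:,1]*s>13)
    if q.any(): print('wall',s,np.percentile(Y[q][:,1],[2,98]).round(1))
q=(pp.max(1)<70)&(abs(Y[:,1])<9)&(Y[:,0]>30)&(Y[:,0]<70)&(Y[:,2]>5); print('front end x',np.percentile(Y[q][:,0],98).round(1) if q.any() else None)
E
python3 u.py
```

```text
24.3167 [-26.4  -2.3  37. ] [-0.5  0.2 -0.4] [-45.   -0.1 -45.8]
0.06 ([-0.13, 0.19, 2.3], [0.0, -0.0, 0.2])
0.035 ([-0.13, 0.19, -0.2], [0.0, -0.0, 0.2])
0.004 ([-0.13, 0.19, -3.3], [0.0, -0.0, 0.2])
handle 0 270 [-12.    8.6] 47.7
handle 15 219 [-12.    8.6] 47.7
handle 30 172 [-11.8   8.8] 47.7
handle 45 147 [-11.7   8.5] 47.7
handle 53 34 [-11.1   8.1] 47.7
front end x 50.2
```

Call:
apply_moves --series '[{"xyz": [-0.16,0.15,-0.8],"turn": [0,0,0],"grip": 5},{"xyz": [-0.16,0.15,-1.6],"turn": [0,0,0],"grip": 5},{"xyz": [-0.16,0.15,-2.4],"turn": [0,0,0],"grip": 5},{"xyz": [-0.16,0.15,-3],"turn": [0,0,0],"grip": 5},{"xyz": [-0.16,0.15,-3.3],"turn": [0,0,0],"grip": 5}]'

```text
clock: 24.78
tcp_pos: [0.5346, -0.3304, 0.1438]
eef_rot: [-45.0, 0.0, -45.7]
force: [0.2, 0.5, -1.9]
grip_width: 0.0212
```

Call:
apply_moves --series '[{"xyz": [0,0,-0.1],"turn": [0,0,0],"grip": 5},{"xyz": [0,0,-0.15],"turn": [0,0,0],"grip": 5},{"xyz": [0,0,-0.15],"turn": [0,0,0],"grip": 5}]'

```text
clock: 25.03
tcp_pos: [0.5345, -0.3306, 0.1436]
eef_rot: [-45.0, -0.0, -45.7]
force: [-0.5, -0.2, -1.5]
grip_width: 0.0213
```

```bash
python3 u.py
```

```text
25.0333 [-23.5   0.2   2.8] [-0.5 -0.2 -1.5] [-45.   -0.  -45.7]
0.06 ([0.11, -0.1, 5.72], [-0.0, -0.1, 0.1])
0.035 ([0.11, -0.1, 3.22], [-0.0, -0.1, 0.1])
0.004 ([0.12, -0.1, 0.12], [-0.0, -0.1, 0.1])
handle 0 279 [-9.4 11.1] 13.5
handle 15 220 [-9.4 11. ] 13.5
handle 30 181 [-9.3 11.1] 13.5
handle 45 143 [-9.5 11.1] 13.5
handle 53 85 [-9.3 13. ] 13.5
wall 1 [15.3 20. ]
wall -1 [-19.8 -15.1]
front end x 52.9
```

Call:
apply_moves --series '[{"xyz": [0,0.1,-0.1],"turn": [0,0,0],"grip": 5},{"xyz": [0,0.1,-0.1],"turn": [0,0,0],"grip": 5},{"xyz": [0,0.1,-0.1],"turn": [0,0,0],"grip": 32},{"xyz": [0,0.1,-0.1],"turn": [0,0,0],"grip": 45},{"xyz": [0,0.1,-0.1],"turn": [0,0,0],"grip": 60}]'

```text
clock: 25.5
tcp_pos: [0.5346, -0.3305, 0.1422]
eef_rot: [-45.0, -0.0, -45.7]
force: [-0.4, -0.1, -0.2]
grip_width: 0.0489
```

Call:
apply_moves --series '[{"xyz": [0,0,0],"turn": [0,0,0],"grip": 60},{"xyz": [0,-1,0],"turn": [0,0,0],"grip": 60},{"xyz": [0,-4,0],"turn": [0,0,0],"grip": 60},{"xyz": [0,-8,0],"turn": [0,0,0],"grip": 60},{"xyz": [0,-11,0],"turn": [0,0,0],"grip": 60}]'

```text
clock: 25.92
tcp_pos: [0.4774, -0.3862, 0.2219]
eef_rot: [-45.0, -0.0, -45.7]
force: [0.9, -0.2, 0.2]
grip_width: 0.0514
```

```bash
python3 - <<'E'
from h import *
p,R=now(); o=get_obs(); print(o['clock'],((p-CO)@np.c_[cx,cy,cz]*1000).round(1),o['force'].round(1),o['grip_width'])
out=np.zeros((600,800,3),np.uint8)
for i,(n,box) in enumerate((('side',(270,200,130,195)),('scene',(220,150,133,200)))):
    pic,d,m=grab(n,n+'9'); x,y,w,h=box; c=cv2.resize(pic[y:y+h,x:x+w],(400,600),interpolation=cv2.INTER_CUBIC); out[:,i*400:i*400+400]=c
cv2.imwrite('pics/c9.png',out)
X,pp,uv=cloud('side9'); Y=MR.inv().apply(X-MC)*1000
k=(Y[:,2]>60)&(Y[:,2]<90)&(abs(Y[:,0])<90)&(abs(Y[:,1])<60); print('knob mould',k.sum(),np.median(Y[k],0))
pic,d,m=grab('wrist','w11'); X,pp,uv=cloud('w11'); Y=(X-CO)@np.c_[cx,cy,cz]*1000
for a in(-45,-20,10,40):
    q=(pp.max(1)<70)&(abs(Y[:,0]-a)<6)&(abs(Y[:,1])<16)&(Y[:,2]>5)&(Y[:,2]<20)
    if q.sum()>5: print(a,np.percentile(Y[q][:,1],[2,98]).round(1),np.median(Y[q][:,2]).round(1))
q=(pp.max(1)<75)&(abs(Y[:,1])<14)&(Y[:,0]<0)&(abs(Y[:,2])<16)&(Y[:,0]>-65); print('butt',np.percentile(Y[q][:,0],2))
E
```

```text
25.9167 [-135.2    0.4    1.8] [ 0.9 -0.2  0.2] 0.051358627228160085
knob mould 58 [-51.83381127  50.8272955   78.60468205]
-45 [-9.6 10.9] 13.0
-20 [-9.6 10.8] 13.0
10 [-9.5 11. ] 13.0
40 [-9.4 11.1] 13.0
butt -54.99749378720048
```

View pics/c9.png

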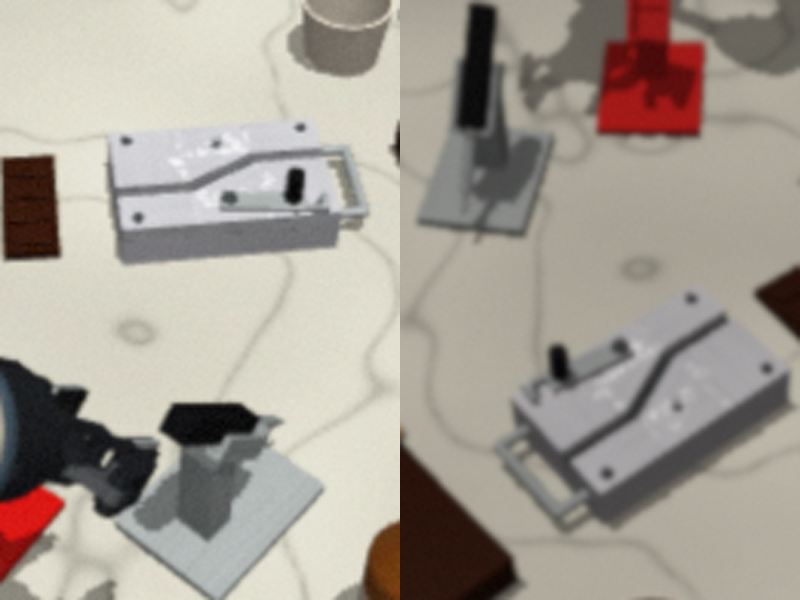

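Final view: stylus seated in the grey stand (side crop (210,425), scene crop (478,65)). The hasp lies along the mould's edge with the groove clear, and the gripper is clear of everything. Handing in.

```bash
python3 -c "
from plant import sign_off; print(sign_off())"
```

```text
the job is handed in; nothing more can be done
None
```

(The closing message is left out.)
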